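# Back off the ratchet clamp and take the work out

### The arm

A 7-joint arm with a two-finger parallel gripper is mounted at the origin on the work surface; the furniture and walls round the work are solid. World frame = base frame: x ahead of the robot, y to its left, z up, the work surface at z = 0. Lengths are in m, angles in rad, forces in N, time in s.
With the tool pointing down it reaches from about 0.425 to 1.025 m from the base axis. Payload 9.4 kg.
Tool frame: the origin (TCP) lies at the very end of the fingers, on their centre line; the grasp point (between the pads) lies 19 mm behind it; z points along the fingers, y is the direction in which the jaws open and shut (so a half turn about z gives the same grasp; the last joint's range is limited). The gripper opens to 85 mm and grips with 20 to 120 N. Pads are 22 mm wide; open, the fingers measure 114 mm over their backs; the gripper's body (76 mm by 85 mm) begins 54 mm behind the grasp point. The pads swing forward as they close: fully open they stand 13 mm farther back than shut.
Start: joints at [-1.215, 0.599, -0.003, 1.599, 0.002, 0.943, -0.08], TCP at [0.304, 0.658, 0.231] pointing down, gripper open.
Joint ranges: [-2.57, 2.57], [-0.35, 1.97], [-1.29, 1.29], [0.11, 2.56], [-1.05, 4.19], [0.11, 1.86], [-2.63, 2.63]. Speed limits (rad/s): [2.22, 2.22, 3.01, 3.01, 3.14, 3.14, 3.14].

### API

Orientations are given as a unit quaternion [x, y, z, w].
In Python, from workcell import monitor, cams, manip gives the robot as it stands. The module is installed in compiled form; this text tells all that it offers.
- The arm moves only by the tool servo_tool, never from a script. Its argument "increments" is a list of rows, each an object of numbers: "wx", "wy", "wz": the turn, a rotation vector about the world's x, y, z normalised to -1 to 1, where 1 is 45 degrees; "tx", "ty", "tz": the shift along the world's x, y, z normalised to -1 to 1, where 1 is 50 cm; "hand": the opening, from -1 (shut) to 1 (fully open). In form: [{"wx": .., "wy": .., "wz": .., "tx": .., "ty": .., "tz": .., "hand": ..}, ...]. A call has 1 to 12 rows; each row is the pose to reach, as a shift and turn from the pose measured when the call began; what a row does not reach only later rows make up. A row lasts 1/12 s, in which the tool goes at most 41.7 mm and 7.16 degrees, less where a joint would pass 70% of its speed; a pose out of reach is approached as far as the arm can. A call with a number of a shift or a turn outside -1 to 1 is refused whole. A call with a gripper value outside its range is refused whole. The fingers move at their own pace and stop on an object; "squeeze" is the grip in N (left out, the last holds). Time passes only in rows, so rows that repeat a pose let the fingers close. It gives the time, the measured TCP pose, the force and the opening at its end, in the units of the state.
- monitor.get_state(): the state, without advancing time (a new reading comes with each control period).
- cams.camera(name): name is "scene" or "top" or "wrist"; returns the picture (400x640x3 uint8, blue, green, red); there is no depth.
- cams.camera_model(name): a dict with "K" (3x3 intrinsics, pixels), "rvec" (rotation vector, rad) and "tvec" (3), from world to camera coordinates, as OpenCV has them. Camera axes: x right, y down, z forward; pixel columns grow to the right and rows downward; lengths in m; the calibration is good to about 2 mm. The wrist camera is an equidistant fisheye: a pixel r from the principal point sees the ray r / f radians off the axis. A picture is of the moment at which its call begins: read the wrist's pose just before it. camera_model takes no time and is no camera call; for the wrist camera it gives the pose at the moment of the call.
- manip.job_done(): hands the job in, once; it reports no verdict.
Trained networks look in the newest picture that a camera, given by its name, has taken for a name from the list of things; names that differ only in an ending like _2 or _b are one class to them, and where a whole thing is asked for, a point or a joint stands for the part that bears it (a point fixed in the world has none). Each returns a list of dicts, best first, with "confidence" (0 to 1); they miss things now and then, are a little off and sometimes report something else, mostly with a low value. They report only what shows in the picture. A call takes as long as a camera call. They do not tell look-alikes from the thing itself.
- cams.spot_in(camera, thing): "at" ([x, y, z] in m, in the coordinates of the camera as it stood for that picture, good to about 4 mm: the middle of the surface that is visible of it).
- cams.outline_of(camera, thing): "mask" (400x640 bool, what is visible of it).
The state is a dict: "time": time; "joints": joint angles; "qvel": joint speeds; "joint_efforts": joint torques, N m; "tool_pos": TCP position; "ee_rot": TCP orientation; "contact_force": force on the tool from outside, world axes, zero at the start; "moment": the same for the moment, N m; "finger_gap": opening from 0.0 (shut) to 1.0 (fully open).
Only numpy, scipy, OpenCV 4.12 (cv2) and the standard library are available. Lean on these libraries where they do the work, as an engineer would, in place of code of your own. Each camera call takes 0.05 s, during which the arm holds its last target.

### The job

The pale wood block is held in the blue ratchet clamp. Lift the pawl by its yellow bar and lay it right back so that the wheel is free, turn the red-knobbed crank backward (counter-clockwise from above) to its stop so that the jaw opens, and drop the pawl onto the wheel again. Take the block out and lay it flat on the dark slab, clear of the wax tin, setting it down rather than dropping it, and leave the tin and the two bottles undisturbed.

Things in the scene. Friction and masses are not known exactly. Their poses are not given: they have to be found in the camera images.
- ratchet_clamp: fixed blue ratchet clamp, base plate 100 x 249 x 12 mm. Origin on the table under its middle; x across it (away from the robot), y along it. Fixed jaw, 62 mm tall, at the +y end, face at y = +105 mm; a rail 24 mm wide carries the work; the ratchet wheel is at the -y end. Only the crank knob and the lifted pawl stand higher than 62 mm
- jaw_face (a point): middle of the steel moving jaw's face, 43 mm above the table, at clamp y = +32 mm when closed; it moves to -y as it opens. The jaw is 46 mm wide in x, 24 mm long in y, its top 60 mm above the table; a lip reaches 10 mm over the work's top, so the work cannot come up until the jaw is open
- rail_middle (a point): point on top of the rail, under the middle of the clamped block, 30 mm above the table
- ratchet_wheel (a joint): angle of the steel ratchet wheel (88 mm across, 20 saw teeth on top, 43 mm above the table) about its upright axis, rad: 0 = clamped, grows counter-clockwise from above (backward; opens the jaw 22 mm per rad) to the stop at 1.57. It stays where it is left; some 4 N at the knob turn it. With the pawl in the teeth it cannot go backward
- wheel_centre (a point): point on the wheel's axis, 53 mm above the table (the crank arm lies at that height)
- crank_grip_middle (a point): middle of the crank's upright red knob, 72 mm above the table, 36 mm from the wheel's axis; round, 20 mm across, from 54 to 90 mm above the table. It spins freely on its pin, so a grip of constant orientation can lead it round. Seen from the axis it lies 75 degrees counter-clockwise of the clamp's +x at wheel angle 0, 165 degrees at the stop
- pawl (a joint): angle of the brass pawl about its level pivot, rad: 0 = down in the teeth (locking), grows as its yellow bar is lifted and swung over towards the clamp's +x, stop at 2.0. The pivot is loose: below about 1.45 the pawl (70 g) falls back down, beyond that it falls back onto its stop and stays
- pawl_pivot (a point): point on the pawl's pivot axis (which runs along the clamp's y), 50 mm above the table
- pawl_bar (a point): grip point on the pawl's yellow bar, which is round, 11 mm thick, 42 mm long along the clamp's y and sticks out past the clamp's -y end over the flat table; 33 mm from the pivot axis. Pawl down: 56 mm above the table, 32 mm to -x of the pivot. Laid back: about 77 mm above the table, 19 mm to +x of it
- work_block: pale wood block (offcut), 34 x 72 x 22 mm, 33 g. Origin at the centre of its underside, z up; its 72 mm length is its y, which lies along the clamp. Its 34 mm sides stand 5 mm out over each side of the rail, free to grip
- dark_slab: fixed dark oiled hardwood slab, 128 (x) x 214 (y) x 23 mm, origin at the centre of its underside, top 23 mm above the table
- wax_tin: round brown wax tin, 61 mm across, 26 mm high, standing somewhere along the slab's long (y) middle line; origin at the centre of its underside. Leave it alone
- glue_bottle: white glue bottle, 54 mm across, 146 mm tall, standing near the back edge of the table between clamp and slab; origin at the centre of its underside. Leave it alone
- tint_bottle: small yellow tint bottle, 24 mm across, 49 mm tall, in front of the clamp; origin at the centre of its underside. Leave it alone
Not all that is in view belongs to the job. There is more than one size of the work_block; the job needs the largest.

How it is judged:
On the way, in this order (a step that is already met when the one before it is completed fails the run):
1. the pawl is laid right back while the wheel is still in the clamped position (value of joint pawl above 1.75 rad and value of joint ratchet_wheel below 0.2 rad), for 0.2 s.
2. the wheel is turned back to its stop with the pawl clear (value of joint ratchet_wheel above 1.42 rad and value of joint pawl above 1.5 rad), for 0.2 s.
At the end, for the whole second after the job is handed in: The wheel is at its backward stop (angle over 1.4 rad), the pawl is down on the wheel (under 0.25 rad), and the block lies flat and still on the dark slab, its top side up (tilt under 0.12 rad) and its middle over the slab, not touching the wax tin (value of joint ratchet_wheel above 1.4 rad and value of joint pawl below 0.25 rad and x of work_block in the frame of dark_slab between -0.064 and 0.064 m and y of work_block in the frame of dark_slab between -0.107 and 0.107 m and height (world z) of work_block between 0.017 and 0.029 m and angle between work_block's own z axis and vertical below 0.12 rad and contact force between work_block and wax_tin below 0.05 N and linear speed of work_block below 0.02 m/s).
It fails at once if the block is let go more than 5 cm above the slab (height (world z) of work_block above 0.075 m and contact force between the fingers and work_block below 0.03 N).
It fails at once if the wax tin is shifted more than 2 cm (distance of wax_tin from where it was at the start of the episode above 0.02 m).
It fails at once if a bottle is knocked over or shifted more than 3 cm (distance of any of glue_bottle, tint_bottle from where it was at the start of the episode above 0.03 m or angle between any of glue_bottle, tint_bottle's own z axis and vertical above 0.5 rad).
It also fails if it takes over 70 s, if anything falls off the work surface, if the arm or the gripper's body presses on something with over 40 N, if the wrist force passes 120 N, or if a joint passes its speed limit or range.

## Working session

There is one attempt and no reset: what is moved stays moved. The work goes in short steps, Python scripts to look and compute and a tool call to move; the robot and the scene stay as the last step left them, time stands still between calls to the robot, and variables do not carry over. Pictures are saved under pics/ and viewed, and the job is handed in when it is done.

Besides the shell and the picture viewer there is one more tool, called after ">>>" by a JSON object that holds its "fn" and its "kwargs". servo_tool: Moves the arm, as the interface text tells. Its arguments: {"type":"object","properties":{"increments":{"type":"array","items":{"type":"object","properties":{"wx":{"type":"number","minimum":-1,"maximum":1},"wy":{"type":"number","minimum":-1,"maximum":1},"wz":{"type":"number","minimum":-1,"maximum":1},"tx":{"type":"number","minimum":-1,"maximum":1},"ty":{"type":"number","minimum":-1,"maximum":1},"tz":{"type":"number","minimum":-1,"maximum":1},"hand":{"type":"number"}}}},"squeeze":{"type":"number"}},"required":["increments"]}

```bash
mkdir -p pics
cat > h.py <<'E'
import numpy as np, cv2
from workcell import monitor, cams, manip
from scipy.spatial.transform import Rotation as R
def w2c(n):
    m=cams.camera_model(n); return np.array(m["K"]),np.array(m["rvec"]).ravel(),np.array(m["tvec"]).ravel()
def c2w(n,p):
    K,r,t=w2c(n); return R.from_rotvec(r).as_matrix().T@(np.array(p)-t)
def proj(n,P):
    K,r,t=w2c(n); return cv2.projectPoints(np.array(P,float).reshape(-1,3),r,t,K,None)[0].reshape(-1,2)
def ray(n,uv,z):
    K,r,t=w2c(n); Rm=R.from_rotvec(r).as_matrix()
    d=Rm.T@(np.linalg.inv(K)@np.array([uv[0],uv[1],1.])); o=-Rm.T@t
    return o+d*(z-o[2])/d[2]
E
python3 - <<'E'
from h import *
s=monitor.get_state(); print({k:np.round(v,3) for k,v in s.items()})
for n in ("scene","top"):
    cv2.imwrite(f"pics/{n}0.png",cams.camera(n))
    K,r,t=w2c(n); print(n,K[0],K[1],c2w(n,[0,0,0]))
    for th in ["ratchet_clamp","work_block","dark_slab","wax_tin","glue_bottle","tint_bottle","pawl_bar","crank_grip_middle","ratchet_wheel","jaw_face","pawl"]:
        try:
            for d in cams.spot_in(n,th): print(th,round(d["confidence"],2),np.round(c2w(n,d["at"]),3),np.round(proj(n,c2w(n,d["at"]))[0]))
        except Exception as e: print(th,e)
E
```

```text
{'time': np.float64(0.0), 'joints': array([-1.215,  0.6  , -0.003,  1.6  ,  0.002,  0.943, -0.08 ]), 'qvel': array([ 0.   , -0.   , -0.001,  0.001, -0.001, -0.002,  0.   ]), 'joint_efforts': array([ 3.0000e-03, -7.7646e+01,  1.5650e+00, -2.5799e+01,  1.2000e-02,
        9.0000e-03, -0.0000e+00]), 'tool_pos': array([0.304, 0.658, 0.23 ]), 'ee_rot': array([ 0.215,  0.977, -0.001, -0.   ]), 'contact_force': array([-0.374, -0.585,  0.69 ]), 'moment': array([-0.017,  0.057, -0.033]), 'finger_gap': np.float64(1.002)}
scene [517.90698685   0.         321.31584279] [  0.         517.90698685 204.18272452] [-0.19410689 -0.68099703  0.62602749]
ratchet_clamp 0.61 [ 0.46  -0.263  0.028] [385. 243.]
work_block 0.94 [ 0.336 -0.14   0.016] [293. 253.]
work_block 0.73 [ 0.321 -0.244  0.016] [330. 282.]
work_block 0.55 [ 0.451 -0.148  0.051] [336. 212.]
work_block 0.49 [0.417 0.095 0.026] [241. 187.]
work_block 0.22 [ 0.484 -0.26   0.07 ] [393. 219.]
dark_slab 0.91 [0.42  0.096 0.027] [242. 186.]
wax_tin 0.95 [0.435 0.084 0.048] [250. 177.]
glue_bottle 0.76 [0.535 0.005 0.065] [307. 165.]
glue_bottl
[... 556 characters left out ...]
79747]
work_block 0.87 [ 0.469 -0.146  0.052] [347. 190.]
work_block 0.63 [ 0.329 -0.238  0.012] [382. 253.]
work_block 0.21 [ 0.481 -0.288  0.034] [405. 190.]
dark_slab 0.86 [0.438 0.136 0.022] [230. 198.]
dark_slab 0.67 [ 0.482 -0.289  0.035] [406. 190.]
wax_tin 0.68 [0.449 0.094 0.05 ] [245. 192.]
glue_bottle 0.84 [0.542 0.015 0.086] [280. 151.]
tint_bottle 0.53 [ 0.405 -0.302  0.038] [411. 222.]
pawl_bar 0.65 [ 0.504 -0.335  0.061] [428. 179.]
crank_grip_middle 0.4 [ 0.486 -0.258  0.084] [397. 182.]
ratchet_wheel 0.6 [ 0.481 -0.288  0.035] [406. 190.]
jaw_face 0.95 [ 0.46  -0.2    0.062] [370. 194.]
pawl 0.55 [ 0.507 -0.334  0.058] [428. 178.]
pawl 0.42 [ 0.47  -0.244  0.021] [386. 195.]
```

View pics/scene0.png

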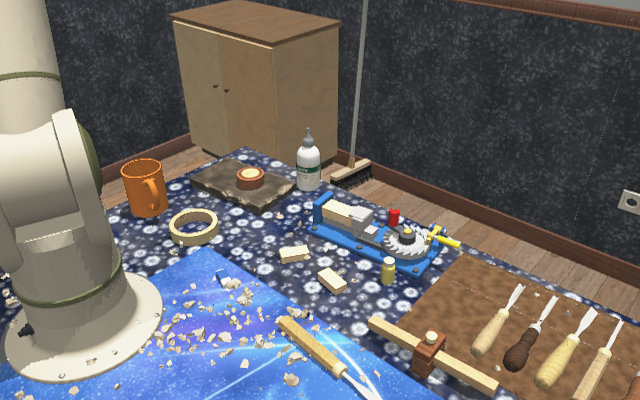

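View pics/top0.png

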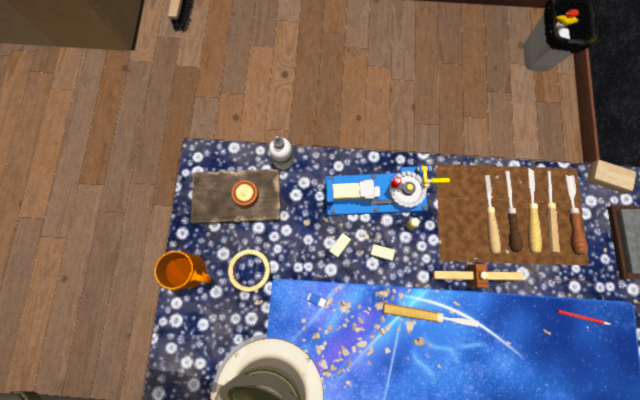

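Run:
```python
import cv2
a=cv2.imread("pics/scene0.png")[160:320,260:480]; b=cv2.imread("pics/top0.png")[130:270,320:450]
cv2.imwrite("pics/c1.png",cv2.resize(a,None,fx=3.6,fy=3.6,interpolation=cv2.INTER_CUBIC))
cv2.imwrite("pics/c2.png",cv2.resize(b,None,fx=4.2,fy=4.2,interpolation=cv2.INTER_CUBIC))
```

```text
(no output)
```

View pics/c1.png

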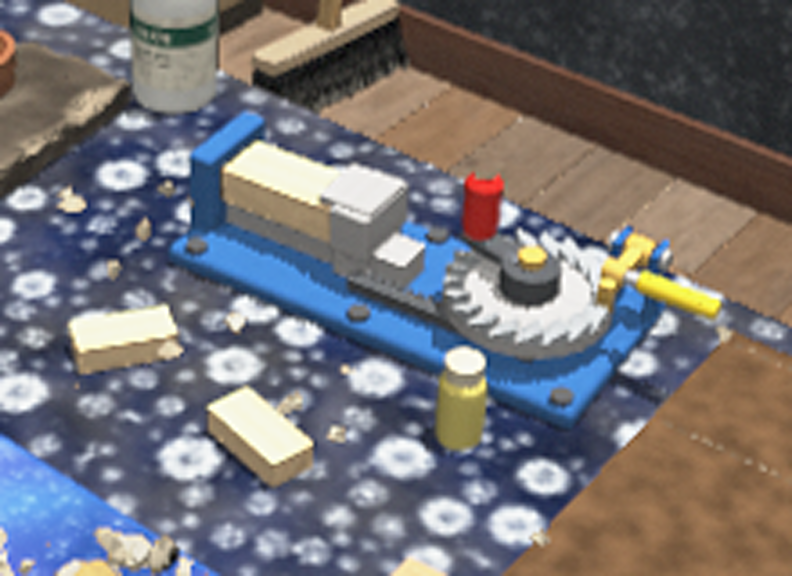

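View pics/c2.png

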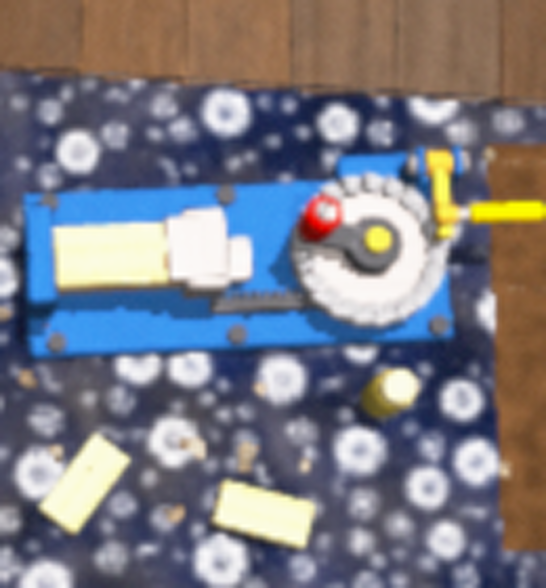

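The clamped block is at scene (336,212). Its look-alikes are the small offcuts on the table at scene (293,253) and (330,282). The block held in the blue clamp is the largest and fits the description, and the crop confirms it. Next I move the wrist camera over the clamp.

>>> {"fn": "servo_tool", "kwargs": {"increments": [{"tx":0.4,"ty":-0.8,"tz":0.2,"wz":-0.75,"hand":1},{"tx":0.4,"ty":-0.8,"tz":0.2,"wz":-0.75,"hand":1},{"tx":0.4,"ty":-0.8,"tz":0.2,"wz":-0.75,"hand":1},{"tx":0.4,"ty":-0.8,"tz":0.2,"wz":-0.75,"hand":1},{"tx":0.4,"ty":-0.8,"tz":0.2,"wz":-0.75,"hand":1},{"tx":0.4,"ty":-0.8,"tz":0.2,"wz":-0.75,"hand":1},{"tx":0.4,"ty":-0.8,"tz":0.2,"wz":-0.75,"hand":1},{"tx":0.4,"ty":-0.8,"tz":0.2,"wz":-0.75,"hand":1},{"tx":0.4,"ty":-0.8,"tz":0.2,"wz":-0.75,"hand":1},{"tx":0.4,"ty":-0.8,"tz":0.2,"wz":-0.75,"hand":1},{"tx":0.4,"ty":-0.8,"tz":0.2,"wz":-0.75,"hand":1},{"tx":0.4,"ty":-0.8,"tz":0.2,"wz":-0.75,"hand":1}]}}

```text
invalid input at $.increments[0]: expected keys wx, wy, wz, tx, ty, tz, hand
```

>>> {"fn": "servo_tool", "kwargs": {"increments": [{"wx":0,"wy":0,"tx":0.4,"ty":-0.8,"tz":0.2,"wz":-0.75,"hand":1},{"wx":0,"wy":0,"tx":0.4,"ty":-0.8,"tz":0.2,"wz":-0.75,"hand":1},{"wx":0,"wy":0,"tx":0.4,"ty":-0.8,"tz":0.2,"wz":-0.75,"hand":1},{"wx":0,"wy":0,"tx":0.4,"ty":-0.8,"tz":0.2,"wz":-0.75,"hand":1},{"wx":0,"wy":0,"tx":0.4,"ty":-0.8,"tz":0.2,"wz":-0.75,"hand":1},{"wx":0,"wy":0,"tx":0.4,"ty":-0.8,"tz":0.2,"wz":-0.75,"hand":1},{"wx":0,"wy":0,"tx":0.4,"ty":-0.8,"tz":0.2,"wz":-0.75,"hand":1},{"wx":0,"wy":0,"tx":0.4,"ty":-0.8,"tz":0.2,"wz":-0.75,"hand":1},{"wx":0,"wy":0,"tx":0.4,"ty":-0.8,"tz":0.2,"wz":-0.75,"hand":1},{"wx":0,"wy":0,"tx":0.4,"ty":-0.8,"tz":0.2,"wz":-0.75,"hand":1},{"wx":0,"wy":0,"tx":0.4,"ty":-0.8,"tz":0.2,"wz":-0.75,"hand":1},{"wx":0,"wy":0,"tx":0.4,"ty":-0.8,"tz":0.2,"wz":-0.75,"hand":1}]}}

```text
time: 2.2
tool_pos: [0.5085, 0.2496, 0.3338]
ee_rot: [0.494, 0.87, 0.001, 0.002]
contact_force: [-0.2, -0.3, 0.9]
finger_gap: 1.001
```

Run:
```python
from h import *
s=monitor.get_state(); print(np.round(s["joints"],3))
print({k:np.round(v,3) for k,v in cams.camera_model("wrist").items()}, c2w("wrist",[0,0,0]))
cv2.imwrite("pics/w0.png",cams.camera("wrist"))
```

```text
[-0.736  0.303  0.236  1.857 -0.08   0.987  0.071]
{'K': array([[309.707,   0.   , 311.904],
       [  0.   , 309.707, 200.061],
       [  0.   ,   0.   ,   1.   ]]), 'rvec': array([-2.724, -0.751, -0.127]), 'tvec': array([-0.563, -0.119,  0.461])} [0.46471815 0.31810645 0.47670203]
```

>>> {"fn": "servo_tool", "kwargs": {"increments": [{"wx":0,"wy":0,"wz":-0.75,"tx":-0.02,"ty":-0.85,"tz":0,"hand":1},{"wx":0,"wy":0,"wz":-0.75,"tx":-0.02,"ty":-0.85,"tz":0,"hand":1},{"wx":0,"wy":0,"wz":-0.75,"tx":-0.02,"ty":-0.85,"tz":0,"hand":1},{"wx":0,"wy":0,"wz":-0.75,"tx":-0.02,"ty":-0.85,"tz":0,"hand":1},{"wx":0,"wy":0,"wz":-0.75,"tx":-0.02,"ty":-0.85,"tz":0,"hand":1},{"wx":0,"wy":0,"wz":-0.75,"tx":-0.02,"ty":-0.85,"tz":0,"hand":1},{"wx":0,"wy":0,"wz":-0.75,"tx":-0.02,"ty":-0.85,"tz":0,"hand":1},{"wx":0,"wy":0,"wz":-0.75,"tx":-0.02,"ty":-0.85,"tz":0,"hand":1},{"wx":0,"wy":0,"wz":-0.75,"tx":-0.02,"ty":-0.85,"tz":0,"hand":1},{"wx":0,"wy":0,"wz":-0.75,"tx":-0.02,"ty":-0.85,"tz":0,"hand":1},{"wx":0,"wy":0,"wz":-0.75,"tx":-0.02,"ty":-0.85,"tz":0,"hand":1},{"wx":0,"wy":0,"wz":-0.75,"tx":-0.02,"ty":-0.85,"tz":0,"hand":1}]}}

```text
time: 3.25
tool_pos: [0.4962, -0.1746, 0.3329]
ee_rot: [0.726, 0.688, 0.0, 0.002]
contact_force: [0.6, 0.8, 0.5]
finger_gap: 1.002
```

Run:
```python
from h import *
s=monitor.get_state(); print(np.round(s["joints"],3))
print({k:np.round(v,3) for k,v in cams.camera_model("wrist").items()}, c2w("wrist",[0,0,0]))
cv2.imwrite("pics/w1.png",cams.camera("wrist"))
for th in ["ratchet_clamp","work_block","tint_bottle","pawl_bar","crank_grip_middle","ratchet_wheel","jaw_face","pawl","wheel_centre","pawl_pivot"]:
    try:
        for d in cams.spot_in("wrist",th): print(th,round(d["confidence"],2),np.round(c2w("wrist",d["at"]),3))
    except Exception as e: print(th,e)
```

```text
[-0.179  0.266  0.526  1.951 -0.159  0.961  0.37 ]
{'K': array([[309.707,   0.   , 311.904],
       [  0.   , 309.707, 200.061],
       [  0.   ,   0.   ,   1.   ]]), 'rvec': array([-2.815,  0.075,  0.008]), 'tvec': array([-0.504, -0.216,  0.428])} [ 0.49867631 -0.09457257  0.47592041]
work_block 0.88 [ 0.346 -0.129  0.018]
work_block 0.68 [ 0.336 -0.236  0.015]
work_block 0.62 [ 0.472 -0.148  0.056]
work_block 0.34 [0.442 0.044 0.023]
tint_bottle 0.84 [ 0.406 -0.305  0.038]
pawl_bar 0.97 [ 0.507 -0.33   0.059]
crank_grip_middle 0.46 [ 0.488 -0.245  0.085]
ratchet_wheel 0.67 [ 0.487 -0.23   0.015]
ratchet_wheel 0.61 [ 0.488 -0.283  0.037]
jaw_face 0.58 [ 0.465 -0.194  0.06 ]
pawl 0.63 [ 0.505 -0.328  0.058]
wheel_centre 0.7 [ 0.484 -0.285  0.044]
wheel_centre 0.66 [ 0.488 -0.245  0.088]
wheel_centre 0.65 [ 0.505 -0.33   0.058]
pawl_pivot 0.98 [ 0.488 -0.232  0.02 ]
```

View pics/w0.png

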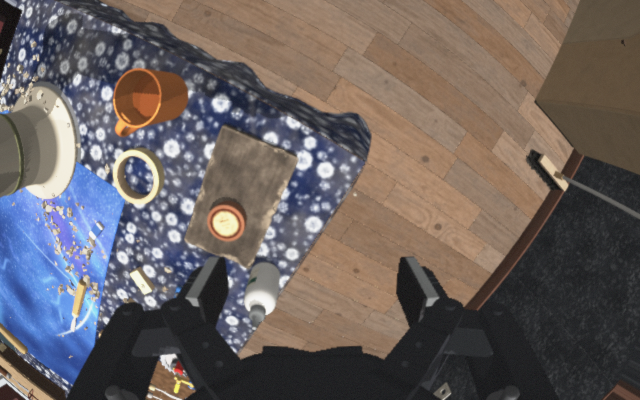

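View pics/w1.png

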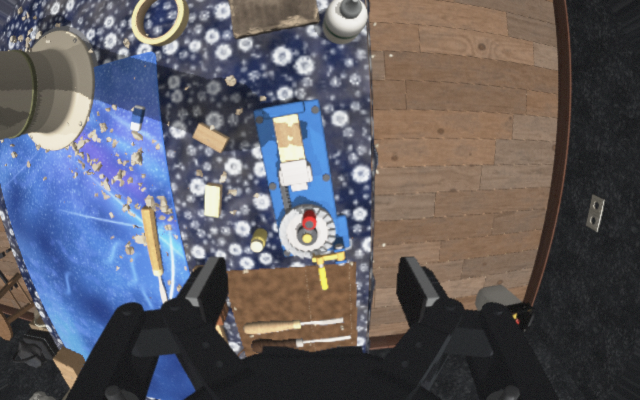

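Run:
```python
import cv2
a=cv2.imread("pics/w1.png")[85:300,245:365]
cv2.imwrite("pics/w1c.png",cv2.resize(a,None,fx=2.79*2/2,fy=2.79,interpolation=cv2.INTER_CUBIC))
a=cv2.imread("pics/w1.png")[195:300,245:365]
cv2.imwrite("pics/w1d.png",cv2.resize(a,None,fx=5,fy=5,interpolation=cv2.INTER_CUBIC))
a=cv2.imread("pics/w1.png")[90:200,245:345]
cv2.imwrite("pics/w1e.png",cv2.resize(a,None,fx=5,fy=5,interpolation=cv2.INTER_CUBIC))
a=cv2.imread("pics/w0.png")[110:280,170:310]
cv2.imwrite("pics/w0c.png",cv2.resize(a,None,fx=3.5,fy=3.5,interpolation=cv2.INTER_CUBIC))
```

```text
(no output)
```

View pics/w1d.png

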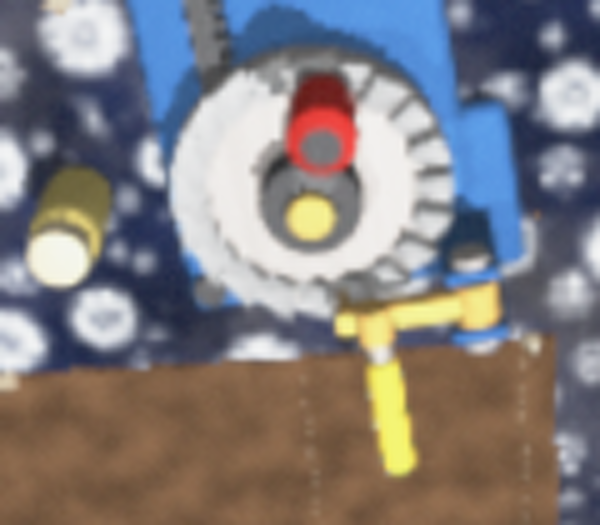

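View pics/w1e.png

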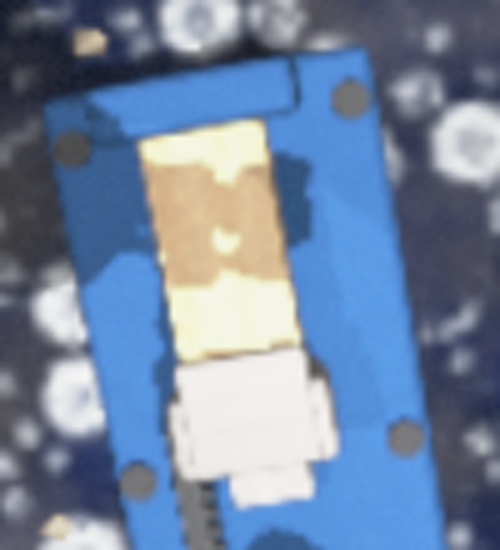

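View pics/w0c.png

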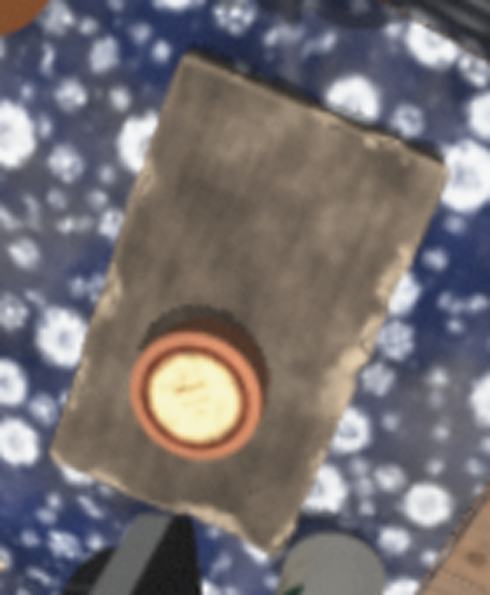

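```bash
cat >> h.py <<'E'
def wray(uv,z,pose=None):
    m=cams.camera_model("wrist"); K=np.array(m["K"])
    r,t=pose if pose else (np.array(m["rvec"]).ravel(),np.array(m["tvec"]).ravel())
    Rm=R.from_rotvec(r).as_matrix(); o=-Rm.T@np.array(t)
    q=(np.array(uv)-K[:2,2])/K[0,0]; th=np.hypot(*q)
    d=Rm.T@np.array([*(q/th*np.sin(th)),np.cos(th)])
    return o+d*(z-o[2])/d[2]
E
python3 - <<'E'
from h import *
P=(np.array([-2.815,0.075,0.008]),np.array([-0.504,-0.216,0.428]))
f=lambda p:(p[0]/5+245,p[1]/5+90); g=lambda p:(p[0]/5+245,p[1]/5+195); k=lambda p:(p[0]/4.2+320,p[1]/4.2+130); s=lambda p:(p[0]/3.6+260,p[1]/3.6+160)
r=lambda *a:print(*[np.round(x,4) if not isinstance(x,str) else x for x in a])
print(cams.camera_model("wrist")["rvec"],cams.camera_model("wrist")["tvec"])
r("c-x+y wr",wray(f((45,103)),.012), "top",ray("top",k((28,355)),.012),"scene",ray("scene",s((170,252)),.012))
r("c+x+y wr",wray(f((368,47)),.012))
r("c-x-y top",ray("top",k((452,337)),.012),"scene",ray("scene",s((572,420)),.012),"wr",wray(g((200,308)),.012))
r("knobtop wr",wray(g((322,147)),.09),"top",ray("top",k((327,212)),.09),"scene",ray("scene",s((484,183)),.09))
r("hub wr",wray(g((310,217)),.062),"top",ray("top",k((378,238)),.062),"scene",ray("scene",s((533,257)),.062))
r("bar ends wr",wray(g((378,362)),.058),wray(g((402,470)),.058),"top",ray("top",k((470,212)),.058),ray("top",k((548,210)),.058),"scene",ray("scene",s((640,285)),.058),ray("scene",s((718,306)),.058))
for nm,c in dict(a=(140,140),b=(265,120),c=(300,347),d=(178,360)).items(): r("block top",nm,wray(f(c),.052))
P0=(np.array([-2.724,-0.751,-0.127]),np.array([-0.563,-0.119,0.461]))
h=lambda p:(p[0]/3.5+170,p[1]/3.5+110)
for c in [(185,60),(445,160),(277,550),(55,450)]: r("slab",wray(h(c),.023,P0))
r("tin",wray(h((197,397)),.049,P0))
r("tin top",c2w("top",cams.spot_in("top","wax_tin")[0]["at"]) )
for c in [(192,172),(280,171),(280,219),(192,222)]: r("slab top",ray("top",c,.023))
E
```

```text
[-2.81704862  0.06678823  0.00742895] [-0.50358642 -0.21497312  0.42862579]
c-x+y wr [ 0.4127 -0.1016  0.012 ] top [ 0.4135 -0.1017  0.012 ] scene [ 0.4099 -0.1092  0.012 ]
c+x+y wr [ 0.5097 -0.0909  0.012 ]
c-x-y top [ 0.4404 -0.3475  0.012 ] scene [ 0.4371 -0.3522  0.012 ] wr [ 0.4418 -0.3461  0.012 ]
knobtop wr [ 0.4885 -0.2549  0.09  ] top [ 0.4884 -0.2576  0.09  ] scene [ 0.4813 -0.2627  0.09  ]
hub wr [ 0.4831 -0.2892  0.062 ] top [ 0.4834 -0.2919  0.062 ] scene [ 0.4778 -0.2974  0.062 ]
bar ends wr [ 0.5015 -0.3427  0.058 ] [ 0.5079 -0.3846  0.058 ] top [ 0.5031 -0.3443  0.058 ] [ 0.5071 -0.3882  0.058 ] scene [ 0.4978 -0.3479  0.058 ] [ 0.5081 -0.3856  0.058 ]
block top a [ 0.4457 -0.1129  0.052 ]
block top b [ 0.48   -0.1095  0.052 ]
block top c [ 0.4863 -0.1731  0.052 ]
block top d [ 0.452 -0.175  0.052]
slab [0.3707 0.2177 0.023 ]
slab [0.4895 0.2355 0.023 ]
slab [0.5137 0.0272 0.023 ]
slab [0.3933 0.0159 0.023 ]
tin [0.4458 0.0947 0.049 ]
tin top [0.4491 0.0941 0.0501]
slab top [0.4959 0.2361 0.023 ]
slab top [0.5128 0.0202 0.023 ]
slab top [0.3933 0.0093 0.023 ]
slab top [0.3723 0.2184 0.023 ]
```

>>> {"fn": "servo_tool", "kwargs": {"increments": [{"wx":0,"wy":0,"wz":0.2,"tx":0.02,"ty":-0.385,"tz":-0.2,"hand":0},{"wx":0,"wy":0,"wz":0.2,"tx":0.02,"ty":-0.385,"tz":-0.4,"hand":0},{"wx":0,"wy":0,"wz":0.2,"tx":0.02,"ty":-0.385,"tz":-0.4,"hand":0},{"wx":0,"wy":0,"wz":0.2,"tx":0.02,"ty":-0.385,"tz":-0.4,"hand":0},{"wx":0,"wy":0,"wz":0.2,"tx":0.02,"ty":-0.385,"tz":-0.4,"hand":0},{"wx":0,"wy":0,"wz":0.2,"tx":0.02,"ty":-0.385,"tz":-0.4,"hand":0},{"wx":0,"wy":0,"wz":0.2,"tx":0.02,"ty":-0.385,"tz":-0.4,"hand":0},{"wx":0,"wy":0,"wz":0.2,"tx":0.02,"ty":-0.385,"tz":-0.4,"hand":0},{"wx":0,"wy":0,"wz":0.2,"tx":0.02,"ty":-0.385,"tz":-0.4,"hand":0}], "squeeze": 25}}

```text
time: 4.6
tool_pos: [0.5054, -0.3645, 0.131]
ee_rot: [0.668, 0.744, -0.0, -0.0]
contact_force: [0.4, -0.5, -0.6]
finger_gap: 0.498
```

Run:
```python
from h import *
s=monitor.get_state(); print(np.round(s["tool_pos"],4), np.round(s["ee_rot"],4),s["finger_gap"],s["time"])
y=R.from_quat(s["ee_rot"]).as_matrix(); print(np.round(y,3), np.degrees(np.arctan2(y[1,1],y[0,1])))
im=cams.camera("wrist"); cv2.imwrite("pics/w2.png",im)
for th in ["pawl_bar","pawl"]:
    for d in cams.spot_in("wrist",th): print(th,round(d["confidence"],2),np.round(c2w("wrist",d["at"]),4))
cv2.imwrite("pics/s2.png",cv2.resize(cams.camera("scene")[130:310,330:530],None,fx=4,fy=4,interpolation=cv2.INTER_CUBIC)[:600])
```

```text
[ 0.5054 -0.3645  0.131 ] [ 6.682e-01  7.440e-01 -1.000e-04 -2.000e-04] 0.4981740670435486 4.6
[[-0.107  0.994 -0.   ]
 [ 0.994  0.107 -0.   ]
 [ 0.    -0.    -1.   ]] 6.141695168068903
pawl_bar 0.65 [ 0.5061 -0.3352  0.0586]
pawl 0.6 [ 0.5064 -0.3302  0.0612]
pawl 0.52 [ 0.4876 -0.2751  0.0422]
```

View pics/w2.png

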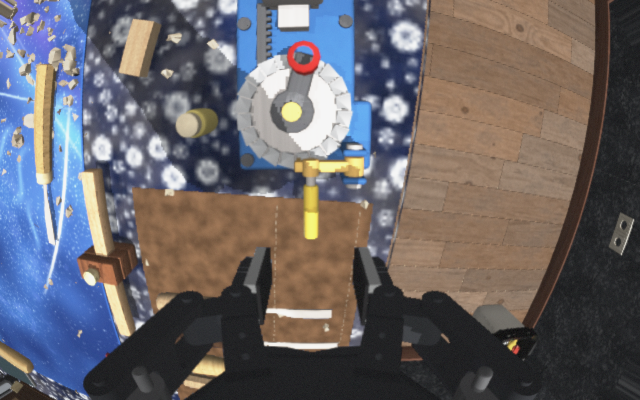

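View pics/s2.png

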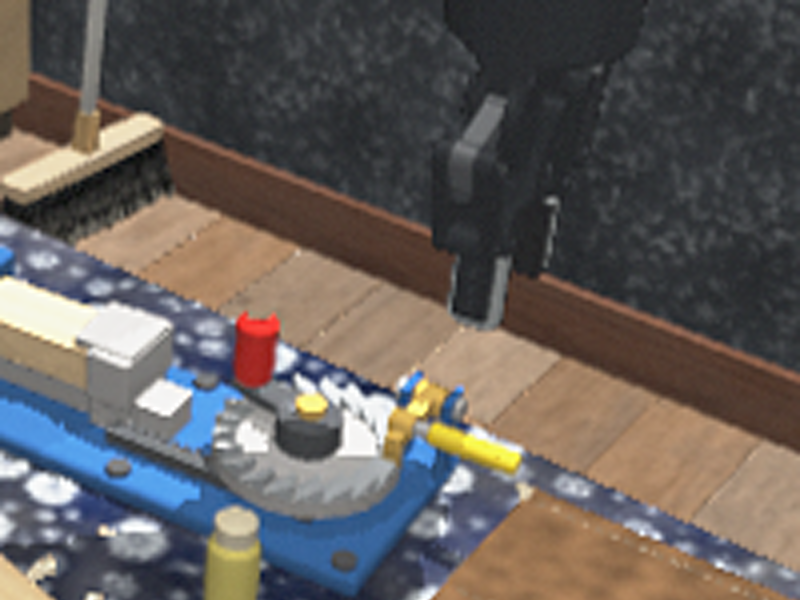

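Run:
```python
from h import *
for c,z in [((311,212),.06),((311,238),.058),((311,186),.058),((303,57),.09),((291,111),.062),((354,162),.056),((354,178),.055)]: print(c,np.round(wray(c,z),4))
```

```text
(311, 212) [ 0.5058 -0.3651  0.06  ]
(311, 238) [ 0.5083 -0.3875  0.058 ]
(311, 186) [ 0.5036 -0.3455  0.058 ]
(303, 57) [ 0.4891 -0.2578  0.09  ]
(291, 111) [ 0.4839 -0.2924  0.062 ]
(354, 162) [ 0.5329 -0.3243  0.056 ]
(354, 178) [ 0.5349 -0.3366  0.055 ]
```

>>> {"fn": "servo_tool", "kwargs": {"increments": [{"wx":0,"wy":0,"wz":0,"tx":0.001,"ty":-0.006,"tz":-0.07,"hand":0},{"wx":0,"wy":0,"wz":0,"tx":0.001,"ty":-0.006,"tz":-0.14,"hand":0},{"wx":0,"wy":0,"wz":0,"tx":0.001,"ty":-0.006,"tz":-0.186,"hand":0},{"wx":0,"wy":0,"wz":0,"tx":0.001,"ty":-0.006,"tz":-0.186,"hand":0},{"wx":0,"wy":0,"wz":0,"tx":0.001,"ty":-0.006,"tz":-0.186,"hand":-1},{"wx":0,"wy":0,"wz":0,"tx":0.001,"ty":-0.006,"tz":-0.186,"hand":-1},{"wx":0,"wy":0,"wz":0,"tx":0.001,"ty":-0.006,"tz":-0.186,"hand":-1},{"wx":0,"wy":0,"wz":0,"tx":0.001,"ty":-0.006,"tz":-0.186,"hand":-1},{"wx":0,"wy":0,"wz":0,"tx":0.001,"ty":-0.006,"tz":-0.186,"hand":-1},{"wx":0,"wy":0,"wz":0,"tx":0.001,"ty":-0.006,"tz":-0.186,"hand":-1},{"wx":0,"wy":0,"wz":0,"tx":0.001,"ty":-0.006,"tz":-0.186,"hand":-1}], "squeeze": 25}}

```text
time: 5.72
tool_pos: [0.5049, -0.3664, 0.0431]
ee_rot: [0.667, 0.745, -0.0, 0.001]
contact_force: [-10.5, -0.9, 2.1]
finger_gap: 0.115
```

Run:
```python
from h import *
s=monitor.get_state(); print(np.round(s["tool_pos"],4), s["finger_gap"],s["time"])
cv2.imwrite("pics/s3.png",cv2.resize(cams.camera("scene")[160:310,350:530],None,fx=4,fy=4,interpolation=cv2.INTER_CUBIC)[:600])
u=np.array([np.cos(np.radians(6.4)),np.sin(np.radians(6.4))])
# constant-orientation arc, relative to a0=10.5deg
for a in np.linspace(10.5,125,13):
    a=np.radians(a);a0=np.radians(10.5)
    dx=.033*(np.cos(a0)-np.cos(a)); dz=.033*(np.sin(a)-np.sin(a0))
    print(np.round(np.array([*(u*dx),dz])/.5,3))
```

```text
[ 0.5049 -0.3664  0.0431] 0.11483766449632833 5.7167
[0. 0. 0.]
[0.003 0.    0.011]
[0.007 0.001 0.021]
[0.014 0.002 0.03 ]
[0.021 0.002 0.038]
[0.03  0.003 0.044]
[0.04  0.004 0.049]
[0.05  0.006 0.052]
[0.061 0.007 0.054]
[0.072 0.008 0.054]
[0.082 0.009 0.051]
[0.093 0.01  0.048]
[0.102 0.011 0.042]
```

View pics/s3.png

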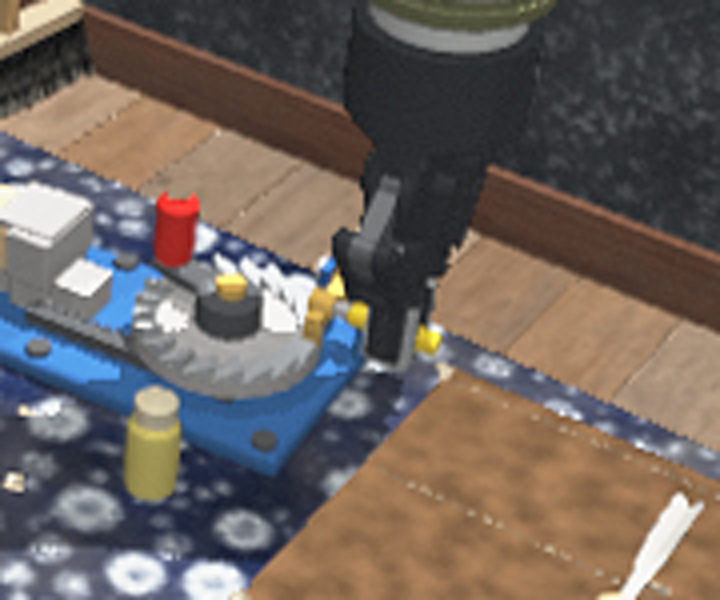

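>>> {"fn": "servo_tool", "kwargs": {"increments": [{"wx":0,"wy":0,"wz":0,"tx":0.003,"ty":0,"tz":0.011,"hand":-1},{"wx":0,"wy":0,"wz":0,"tx":0.007,"ty":0.001,"tz":0.021,"hand":-1},{"wx":0,"wy":0,"wz":0,"tx":0.014,"ty":0.002,"tz":0.03,"hand":-1},{"wx":0,"wy":0,"wz":0,"tx":0.021,"ty":0.002,"tz":0.038,"hand":-1},{"wx":0,"wy":0,"wz":0,"tx":0.03,"ty":0.003,"tz":0.044,"hand":-1},{"wx":0,"wy":0,"wz":0,"tx":0.04,"ty":0.004,"tz":0.049,"hand":-1},{"wx":0,"wy":0,"wz":0,"tx":0.05,"ty":0.006,"tz":0.052,"hand":-1},{"wx":0,"wy":0,"wz":0,"tx":0.061,"ty":0.007,"tz":0.054,"hand":-1},{"wx":0,"wy":0,"wz":0,"tx":0.072,"ty":0.008,"tz":0.053,"hand":-1},{"wx":0,"wy":0,"wz":0,"tx":0.082,"ty":0.009,"tz":0.05,"hand":-1},{"wx":0,"wy":0,"wz":0,"tx":0.093,"ty":0.01,"tz":0.047,"hand":-1},{"wx":0,"wy":0,"wz":0,"tx":0.102,"ty":0.011,"tz":0.041,"hand":-1}], "squeeze": 25}}

```text
time: 6.77
tool_pos: [0.5562, -0.3613, 0.065]
ee_rot: [0.667, 0.745, -0.0, 0.002]
contact_force: [-20.3, 0.6, 26.9]
finger_gap: 0.114
```

Run:
```python
from h import *
s=monitor.get_state(); print(np.round(s["tool_pos"],4), s["finger_gap"],s["time"],s["contact_force"])
cv2.imwrite("pics/s4.png",cv2.resize(cams.camera("scene")[160:310,350:530],None,fx=4,fy=4,interpolation=cv2.INTER_CUBIC)[:600])
```

```text
[ 0.5562 -0.3613  0.065 ] 0.1143788896102392 6.7667 [-20.29797761   0.61286118  26.85975324]
```

View pics/s4.png

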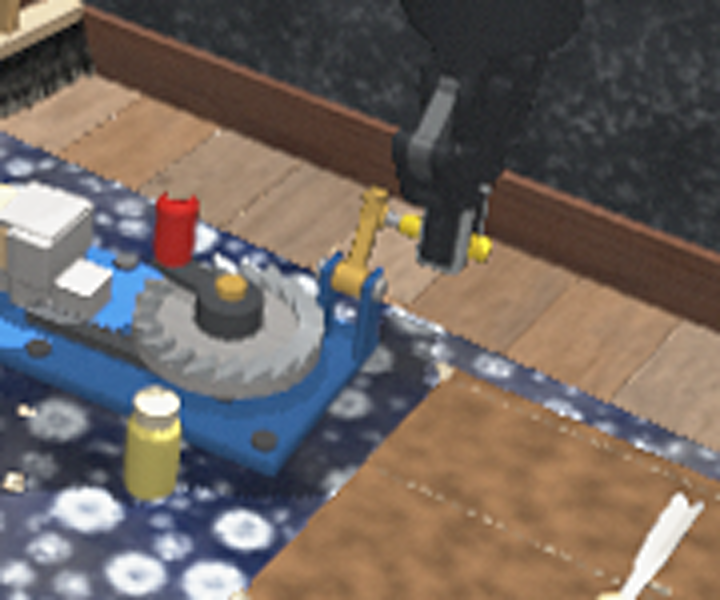

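>>> {"fn": "servo_tool", "kwargs": {"increments": [{"wx":0,"wy":0,"wz":0,"tx":0.001,"ty":0,"tz":0,"hand":-1},{"wx":0,"wy":0,"wz":0,"tx":0.0,"ty":0,"tz":0,"hand":-1},{"wx":0,"wy":0,"wz":0,"tx":0,"ty":0,"tz":0,"hand":-0.3},{"wx":0,"wy":0,"wz":0,"tx":0,"ty":0,"tz":0,"hand":-0.3},{"wx":0,"wy":0,"wz":0,"tx":0,"ty":0,"tz":0,"hand":-0.3},{"wx":0,"wy":0,"wz":0,"tx":0,"ty":0,"tz":0.08,"hand":-0.3},{"wx":0,"wy":0,"wz":0,"tx":0,"ty":0,"tz":0.15,"hand":-0.3},{"wx":0,"wy":0,"wz":0,"tx":0,"ty":0,"tz":0.2,"hand":-0.3},{"wx":0,"wy":0,"wz":0,"tx":0,"ty":0,"tz":0.2,"hand":-0.3}]}}

```text
time: 7.57
tool_pos: [0.5582, -0.3635, 0.1703]
ee_rot: [0.667, 0.745, 0.0, 0.005]
contact_force: [0.5, -1.5, 0.8]
finger_gap: 0.352
```

Run:
```python
from h import *
s=monitor.get_state(); print(np.round(s["tool_pos"],4), s["finger_gap"],s["time"],s["contact_force"])
cv2.imwrite("pics/w5.png",cams.camera("wrist"))
cv2.imwrite("pics/s5.png",cv2.resize(cams.camera("scene")[160:310,350:530],None,fx=4,fy=4,interpolation=cv2.INTER_CUBIC)[:600])
```

```text
[ 0.5582 -0.3635  0.1703] 0.35156852913280107 7.5667 [ 0.52073074 -1.46921275  0.82817714]
```

View pics/s5.png

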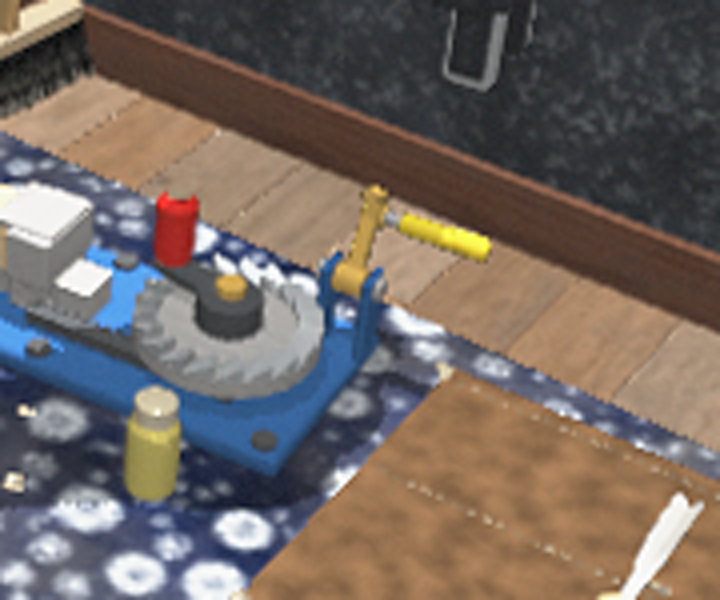

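View pics/w5.png

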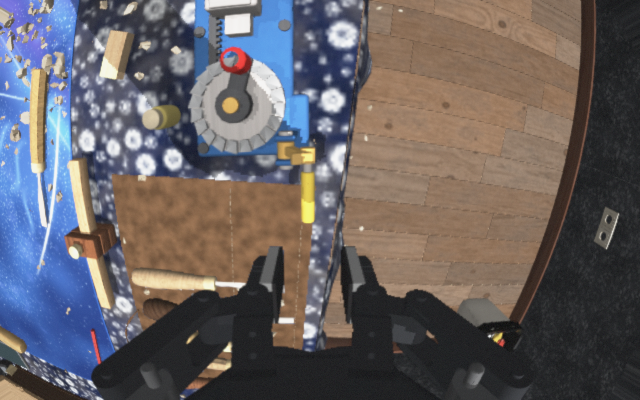

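>>> {"fn": "servo_tool", "kwargs": {"increments": [{"wx":0,"wy":0,"wz":0,"tx":-0.139,"ty":0.215,"tz":0,"hand":0},{"wx":0,"wy":0,"wz":0,"tx":-0.139,"ty":0.215,"tz":0,"hand":0},{"wx":0,"wy":0,"wz":0,"tx":-0.139,"ty":0.215,"tz":0,"hand":0},{"wx":0,"wy":0,"wz":0,"tx":-0.139,"ty":0.215,"tz":-0.08,"hand":0},{"wx":0,"wy":0,"wz":0,"tx":-0.139,"ty":0.215,"tz":-0.08,"hand":0},{"wx":0,"wy":0,"wz":0,"tx":-0.139,"ty":0.215,"tz":-0.08,"hand":0},{"wx":0,"wy":0,"wz":0,"tx":-0.139,"ty":0.215,"tz":-0.08,"hand":0},{"wx":0,"wy":0,"wz":0,"tx":-0.139,"ty":0.215,"tz":-0.08,"hand":0}]}}

```text
time: 8.33
tool_pos: [0.4879, -0.256, 0.1266]
ee_rot: [0.668, 0.744, -0.0, 0.003]
contact_force: [0.6, 0.1, 0.5]
finger_gap: 0.498
```

Run:
```python
from h import *
s=monitor.get_state(); print(np.round(s["tool_pos"],4), s["finger_gap"],s["time"],s["contact_force"])
cv2.imwrite("pics/w6.png",cams.camera("wrist"))
```

```text
[ 0.4879 -0.256   0.1266] 0.49836387499911705 8.3333 [0.62334265 0.13615678 0.49226136]
```

View pics/w6.png

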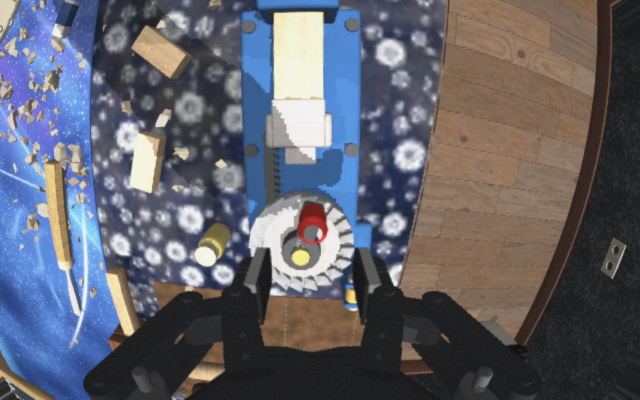

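>>> {"fn": "servo_tool", "kwargs": {"increments": [{"wx":0,"wy":0,"wz":0,"tx":0.002,"ty":0,"tz":-0.06,"hand":0},{"wx":0,"wy":0,"wz":0,"tx":0.002,"ty":0,"tz":-0.12,"hand":0},{"wx":0,"wy":0,"wz":0,"tx":0.002,"ty":0,"tz":-0.132,"hand":0},{"wx":0,"wy":0,"wz":0,"tx":0.002,"ty":0,"tz":-0.132,"hand":0},{"wx":0,"wy":0,"wz":0,"tx":0.002,"ty":0,"tz":-0.132,"hand":-1},{"wx":0,"wy":0,"wz":0,"tx":0.002,"ty":0,"tz":-0.132,"hand":-1},{"wx":0,"wy":0,"wz":0,"tx":0.002,"ty":0,"tz":-0.132,"hand":-1},{"wx":0,"wy":0,"wz":0,"tx":0.002,"ty":0,"tz":-0.132,"hand":-1},{"wx":0,"wy":0,"wz":0,"tx":0.002,"ty":0,"tz":-0.132,"hand":-1},{"wx":0,"wy":0,"wz":0,"tx":0.002,"ty":0,"tz":-0.132,"hand":-1}], "squeeze": 40}}

```text
time: 9.22
tool_pos: [0.4887, -0.2566, 0.0621]
ee_rot: [0.668, 0.744, -0.0, 0.004]
contact_force: [-4.5, -1.7, 8.5]
finger_gap: 0.214
```

Run:
```python
from h import *
s=monitor.get_state(); print(np.round(s["tool_pos"],4), s["finger_gap"],s["time"],s["contact_force"])
cv2.imwrite("pics/s7.png",cv2.resize(cams.camera("scene")[160:310,330:510],None,fx=4,fy=4,interpolation=cv2.INTER_CUBIC)[:600])
th0=81.4
for th in np.arange(0,92,7.5):
    a,b=np.radians(th0+th),np.radians(th0)
    print(round(th,1),np.round(.036*np.array([np.cos(a)-np.cos(b),np.sin(a)-np.sin(b)])/.5,3))
```

```text
[ 0.4887 -0.2566  0.0621] 0.21400135183427438 9.2167 [-4.48051947 -1.6935464   8.47603626]
0.0 [0. 0.]
7.5 [-0.009  0.001]
15.0 [-0.019  0.   ]
22.5 [-0.028 -0.001]
30.0 [-0.037 -0.004]
37.5 [-0.046 -0.008]
45.0 [-0.053 -0.013]
52.5 [-0.061 -0.019]
60.0 [-0.067 -0.026]
67.5 [-0.072 -0.034]
75.0 [-0.077 -0.042]
82.5 [-0.08  -0.051]
90.0 [-0.082 -0.06 ]
```

View pics/s7.png

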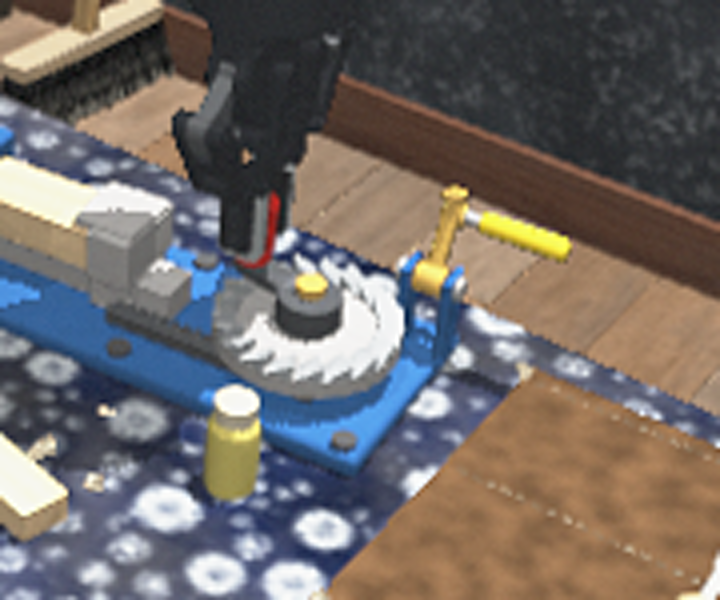

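>>> {"fn": "servo_tool", "kwargs": {"increments": [{"wx":0,"wy":0,"wz":0,"tx":-0.009,"ty":0.001,"tz":0.003,"hand":-1},{"wx":0,"wy":0,"wz":0,"tx":-0.019,"ty":0,"tz":0.003,"hand":-1},{"wx":0,"wy":0,"wz":0,"tx":-0.028,"ty":-0.001,"tz":0.003,"hand":-1},{"wx":0,"wy":0,"wz":0,"tx":-0.037,"ty":-0.004,"tz":0.003,"hand":-1},{"wx":0,"wy":0,"wz":0,"tx":-0.046,"ty":-0.008,"tz":0.003,"hand":-1},{"wx":0,"wy":0,"wz":0,"tx":-0.053,"ty":-0.013,"tz":0.003,"hand":-1},{"wx":0,"wy":0,"wz":0,"tx":-0.061,"ty":-0.019,"tz":0.003,"hand":-1},{"wx":0,"wy":0,"wz":0,"tx":-0.067,"ty":-0.026,"tz":0.003,"hand":-1},{"wx":0,"wy":0,"wz":0,"tx":-0.072,"ty":-0.034,"tz":0.003,"hand":-1},{"wx":0,"wy":0,"wz":0,"tx":-0.077,"ty":-0.042,"tz":0.003,"hand":-1},{"wx":0,"wy":0,"wz":0,"tx":-0.08,"ty":-0.051,"tz":0.003,"hand":-1},{"wx":0,"wy":0,"wz":0,"tx":-0.082,"ty":-0.062,"tz":0.003,"hand":-1}]}}

```text
time: 10.27
tool_pos: [0.4477, -0.2857, 0.063]
ee_rot: [0.667, 0.745, 0.0, 0.003]
contact_force: [3.6, 5.2, -17.2]
finger_gap: 0.213
```

Run:
```python
from h import *
s=monitor.get_state(); print(np.round(s["tool_pos"],4), s["finger_gap"],s["time"],s["contact_force"])
cv2.imwrite("pics/s8.png",cv2.resize(cams.camera("scene")[160:310,330:510],None,fx=4,fy=4,interpolation=cv2.INTER_CUBIC)[:600])
```

```text
[ 0.4477 -0.2857  0.063 ] 0.21331854278849177 10.2667 [  3.60792608   5.2395192  -17.22405751]
```

View pics/s8.png

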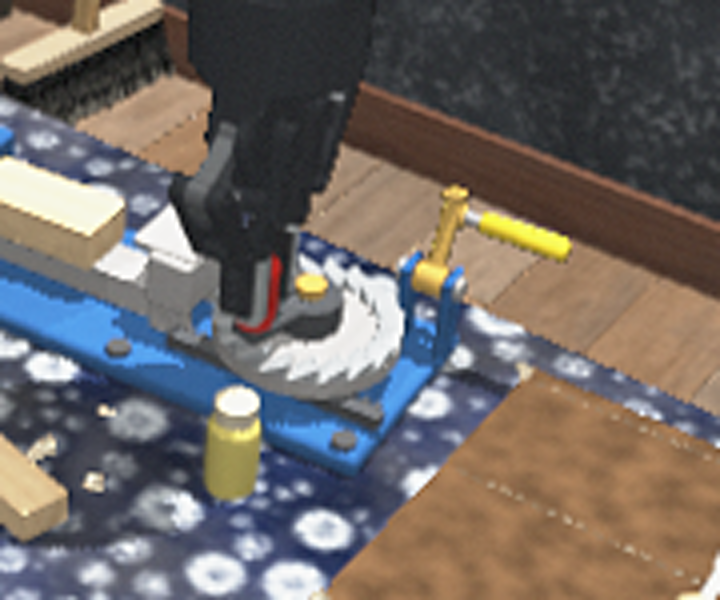

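>>> {"fn": "servo_tool", "kwargs": {"increments": [{"wx":0,"wy":0,"wz":0,"tx":0,"ty":-0.008,"tz":-0.002,"hand":-1},{"wx":0,"wy":0,"wz":0,"tx":0,"ty":-0.012,"tz":-0.002,"hand":-1},{"wx":0,"wy":0,"wz":0,"tx":0,"ty":-0.012,"tz":-0.002,"hand":-1},{"wx":0,"wy":0,"wz":0,"tx":0,"ty":-0.012,"tz":-0.002,"hand":-1}]}}

```text
time: 10.65
tool_pos: [0.4474, -0.2874, 0.0626]
ee_rot: [0.666, 0.746, 0.002, -0.001]
contact_force: [1.5, 17.6, 6.6]
finger_gap: 0.212
```

>>> {"fn": "servo_tool", "kwargs": {"increments": [{"wx":0,"wy":0,"wz":0,"tx":0,"ty":0,"tz":0,"hand":-0.2},{"wx":0,"wy":0,"wz":0,"tx":0,"ty":0,"tz":0,"hand":-0.2},{"wx":0,"wy":0,"wz":0,"tx":0,"ty":0,"tz":0,"hand":-0.2},{"wx":0,"wy":0,"wz":0,"tx":0,"ty":0,"tz":0.08,"hand":-0.2},{"wx":0,"wy":0,"wz":0,"tx":0,"ty":0,"tz":0.16,"hand":-0.2},{"wx":0,"wy":0,"wz":0,"tx":0,"ty":0,"tz":0.2,"hand":-0.2},{"wx":0,"wy":0,"wz":0,"tx":0.217,"ty":-0.15,"tz":0.2,"hand":-0.2},{"wx":0,"wy":0,"wz":0,"tx":0.217,"ty":-0.15,"tz":0.2,"hand":-0.2},{"wx":0,"wy":0,"wz":0,"tx":0.217,"ty":-0.15,"tz":0.2,"hand":-0.2},{"wx":0,"wy":0,"wz":0,"tx":0.217,"ty":-0.15,"tz":0.15,"hand":-0.2},{"wx":0,"wy":0,"wz":0,"tx":0.217,"ty":-0.15,"tz":0.15,"hand":-0.2},{"wx":0,"wy":0,"wz":0,"tx":0.217,"ty":-0.15,"tz":0.15,"hand":-0.2}], "squeeze": 25}}

```text
time: 11.65
tool_pos: [0.555, -0.3629, 0.1367]
ee_rot: [0.666, 0.746, 0.002, -0.001]
contact_force: [0.1, 0.6, 0.5]
finger_gap: 0.397
```

Run:
```python
from h import *
s=monitor.get_state(); print(np.round(s["tool_pos"],4), np.round(s["ee_rot"],4),s["finger_gap"],s["time"],s["contact_force"])
cv2.imwrite("pics/w9.png",cams.camera("wrist"))
cv2.imwrite("pics/s9.png",cv2.resize(cams.camera("scene")[160:310,330:510],None,fx=4,fy=4,interpolation=cv2.INTER_CUBIC)[:600])
```

```text
[ 0.555  -0.3629  0.1367] [ 0.6665  0.7455  0.0018 -0.0014] 0.39699570721698313 11.65 [0.13534836 0.55942115 0.46825013]
```

View pics/w9.png

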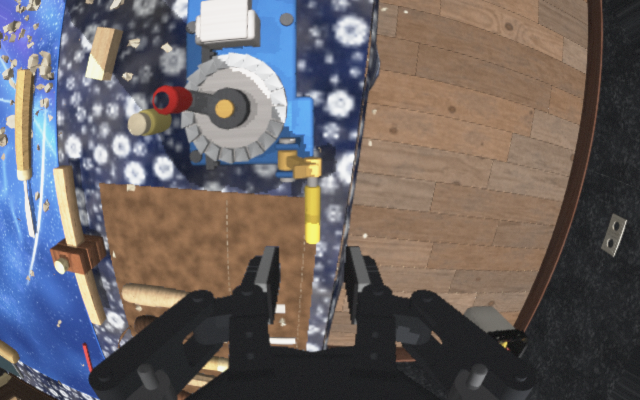

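View pics/s9.png

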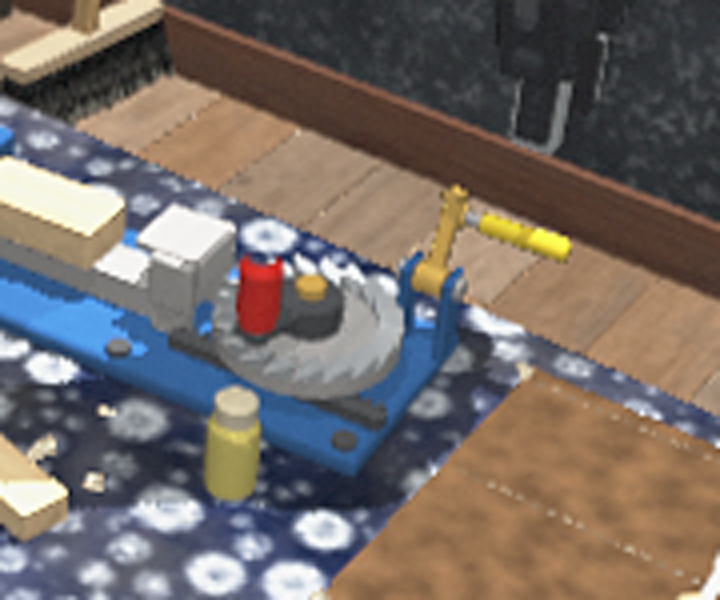

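>>> {"fn": "servo_tool", "kwargs": {"increments": [{"wx":0,"wy":0,"wz":0,"tx":0.002,"ty":0,"tz":-0.06,"hand":-0.2},{"wx":0,"wy":0,"wz":0,"tx":0.002,"ty":0,"tz":-0.12,"hand":-0.2},{"wx":0,"wy":0,"wz":0,"tx":0.002,"ty":0,"tz":-0.148,"hand":-0.2},{"wx":0,"wy":0,"wz":0,"tx":0.002,"ty":0,"tz":-0.148,"hand":-0.2},{"wx":0,"wy":0,"wz":0,"tx":0.002,"ty":0,"tz":-0.148,"hand":-0.2},{"wx":0,"wy":0,"wz":0,"tx":0.002,"ty":0,"tz":-0.148,"hand":-1},{"wx":0,"wy":0,"wz":0,"tx":0.002,"ty":0,"tz":-0.148,"hand":-1},{"wx":0,"wy":0,"wz":0,"tx":0.002,"ty":0,"tz":-0.148,"hand":-1},{"wx":0,"wy":0,"wz":0,"tx":0.002,"ty":0,"tz":-0.148,"hand":-1},{"wx":0,"wy":0,"wz":0,"tx":0.002,"ty":0,"tz":-0.148,"hand":-1}], "squeeze": 25}}

```text
time: 12.58
tool_pos: [0.5556, -0.3636, 0.066]
ee_rot: [0.667, 0.745, 0.002, 0.0]
contact_force: [-4.3, -0.2, 6.7]
finger_gap: 0.118
```

>>> {"fn": "servo_tool", "kwargs": {"increments": [{"wx":0,"wy":0,"wz":0,"tx":-0.009,"ty":-0.001,"tz":0.006,"hand":-1},{"wx":0,"wy":0,"wz":0,"tx":-0.02,"ty":-0.002,"tz":0.009,"hand":-1},{"wx":0,"wy":0,"wz":0,"tx":-0.03,"ty":-0.003,"tz":0.012,"hand":-1},{"wx":0,"wy":0,"wz":0,"tx":-0.041,"ty":-0.004,"tz":0.012,"hand":-1},{"wx":0,"wy":0,"wz":0,"tx":-0.052,"ty":-0.005,"tz":0.01,"hand":-1},{"wx":0,"wy":0,"wz":0,"tx":-0.062,"ty":-0.007,"tz":0.007,"hand":-1},{"wx":0,"wy":0,"wz":0,"tx":-0.072,"ty":-0.008,"tz":0.002,"hand":-1},{"wx":0,"wy":0,"wz":0,"tx":-0.081,"ty":-0.009,"tz":-0.004,"hand":-1},{"wx":0,"wy":0,"wz":0,"tx":-0.088,"ty":-0.009,"tz":-0.012,"hand":-1},{"wx":0,"wy":0,"wz":0,"tx":-0.095,"ty":-0.01,"tz":-0.021,"hand":-1},{"wx":0,"wy":0,"wz":0,"tx":-0.099,"ty":-0.011,"tz":-0.031,"hand":-1},{"wx":0,"wy":0,"wz":0,"tx":-0.101,"ty":-0.011,"tz":-0.038,"hand":-1}]}}

```text
time: 13.58
tool_pos: [0.505, -0.3695, 0.0463]
ee_rot: [0.667, 0.745, 0.002, 0.0]
contact_force: [4.5, -0.5, 2.9]
finger_gap: 0.115
```

>>> {"fn": "servo_tool", "kwargs": {"increments": [{"wx":0,"wy":0,"wz":0,"tx":0,"ty":0,"tz":0,"hand":-0.2},{"wx":0,"wy":0,"wz":0,"tx":0,"ty":0,"tz":0,"hand":-0.2},{"wx":0,"wy":0,"wz":0,"tx":0,"ty":0,"tz":0,"hand":-0.2},{"wx":0,"wy":0,"wz":0,"tx":0,"ty":0,"tz":0,"hand":-0.2},{"wx":0,"wy":0,"wz":0,"tx":0,"ty":0,"tz":0.08,"hand":-0.2},{"wx":0,"wy":0,"wz":0,"tx":0,"ty":0,"tz":0.16,"hand":-0.2},{"wx":0,"wy":0,"wz":0,"tx":0,"ty":0,"tz":0.24,"hand":-0.2},{"wx":0,"wy":0,"wz":0,"tx":0,"ty":0,"tz":0.3,"hand":0.2},{"wx":0,"wy":0,"wz":0,"tx":0,"ty":0,"tz":0.3,"hand":0.2}]}}

```text
time: 14.33
tool_pos: [0.5067, -0.3715, 0.2026]
ee_rot: [0.667, 0.745, 0.003, 0.005]
contact_force: [0.2, -1.0, 0.1]
finger_gap: 0.599
```

Run:
```python
from h import *
s=monitor.get_state(); print(np.round(s["tool_pos"],4), np.round(s["ee_rot"],4),s["finger_gap"],s["time"],s["contact_force"])
cv2.imwrite("pics/w10.png",cams.camera("wrist"))
cv2.imwrite("pics/s10.png",cv2.resize(cams.camera("scene")[160:310,330:510],None,fx=4,fy=4,interpolation=cv2.INTER_CUBIC)[:600])
```

```text
[ 0.5067 -0.3715  0.2026] [0.667  0.745  0.0027 0.0045] 0.5989196655374818 14.3333 [ 0.16369422 -0.95635106  0.13679862]
```

View pics/w10.png

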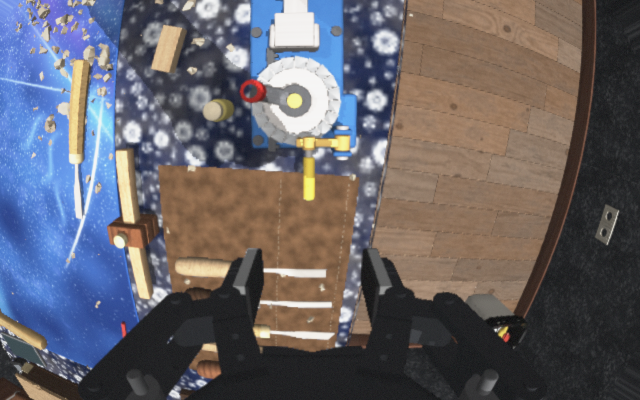

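View pics/s10.png

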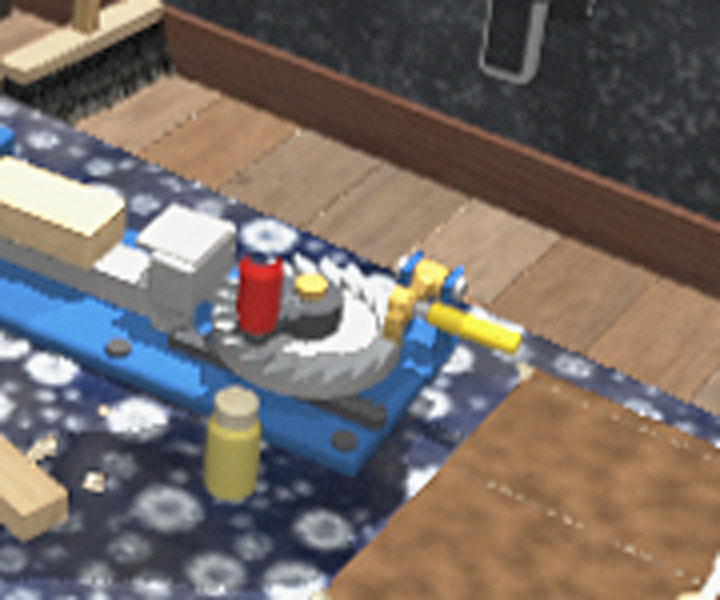

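>>> {"fn": "servo_tool", "kwargs": {"increments": [{"wx":0,"wy":0,"wz":0,"tx":-0.079,"ty":0.443,"tz":0,"hand":0.6},{"wx":0,"wy":0,"wz":0,"tx":-0.079,"ty":0.443,"tz":0,"hand":0.6},{"wx":0,"wy":0,"wz":0,"tx":-0.079,"ty":0.443,"tz":0,"hand":0.6},{"wx":0,"wy":0,"wz":0,"tx":-0.079,"ty":0.443,"tz":0,"hand":0.6},{"wx":0,"wy":0,"wz":0,"tx":-0.079,"ty":0.443,"tz":0,"hand":0.6},{"wx":0,"wy":0,"wz":0,"tx":-0.079,"ty":0.443,"tz":0,"hand":0.6},{"wx":0,"wy":0,"wz":0,"tx":-0.079,"ty":0.443,"tz":-0.1,"hand":0.6},{"wx":0,"wy":0,"wz":0,"tx":-0.079,"ty":0.443,"tz":-0.15,"hand":0.6},{"wx":0,"wy":0,"wz":0,"tx":-0.079,"ty":0.443,"tz":-0.15,"hand":0.6},{"wx":0,"wy":0,"wz":0,"tx":-0.079,"ty":0.443,"tz":-0.15,"hand":0.6}]}}

```text
time: 15.27
tool_pos: [0.464, -0.1478, 0.1212]
ee_rot: [0.667, 0.745, 0.001, -0.001]
contact_force: [0.2, -0.7, 0.7]
finger_gap: 0.803
```

Run:
```python
from h import *
s=monitor.get_state(); print(np.round(s["tool_pos"],4), np.round(s["ee_rot"],4),s["finger_gap"],s["time"],s["contact_force"])
cv2.imwrite("pics/w11.png",cams.camera("wrist"))
for d in cams.spot_in("wrist","work_block"): print(round(d["confidence"],2),np.round(c2w("wrist",d["at"]),4))
t=cams.camera("top"); cv2.imwrite("pics/t11.png",cv2.resize(t[120:280,170:450],None,fx=2.8,fy=2.8))
```

```text
[ 0.464  -0.1478  0.1212] [ 6.669e-01  7.451e-01  7.000e-04 -1.100e-03] 0.8026270088361559 15.2667 [ 0.19706621 -0.66866433  0.73058864]
0.98 [ 0.3386 -0.2373  0.0196]
0.63 [ 0.4725 -0.1493  0.056 ]
0.62 [ 0.3478 -0.136   0.0193]
```

View pics/w11.png

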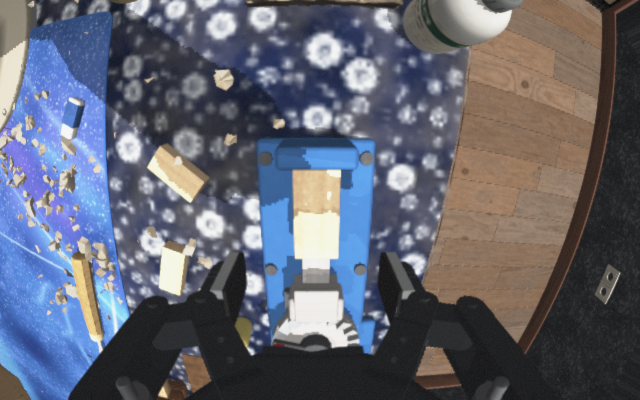

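>>> {"fn": "servo_tool", "kwargs": {"increments": [{"wx":0,"wy":0,"wz":0,"tx":0.006,"ty":-0.005,"tz":-0.06,"hand":0.6},{"wx":0,"wy":0,"wz":0,"tx":0.006,"ty":-0.005,"tz":-0.12,"hand":0.6},{"wx":0,"wy":0,"wz":0,"tx":0.006,"ty":-0.005,"tz":-0.17,"hand":0.6},{"wx":0,"wy":0,"wz":0,"tx":0.006,"ty":-0.005,"tz":-0.194,"hand":0.6},{"wx":0,"wy":0,"wz":0,"tx":0.006,"ty":-0.005,"tz":-0.194,"hand":0.6},{"wx":0,"wy":0,"wz":0,"tx":0.006,"ty":-0.005,"tz":-0.194,"hand":0.3},{"wx":0,"wy":0,"wz":0,"tx":0.006,"ty":-0.005,"tz":-0.194,"hand":-1},{"wx":0,"wy":0,"wz":0,"tx":0.006,"ty":-0.005,"tz":-0.194,"hand":-1},{"wx":0,"wy":0,"wz":0,"tx":0.006,"ty":-0.005,"tz":-0.194,"hand":-1},{"wx":0,"wy":0,"wz":0,"tx":0.006,"ty":-0.005,"tz":-0.194,"hand":-1},{"wx":0,"wy":0,"wz":0,"tx":0.006,"ty":-0.005,"tz":-0.194,"hand":-1},{"wx":0,"wy":0,"wz":0,"tx":0.006,"ty":-0.005,"tz":-0.194,"hand":-1}], "squeeze": 30}}

```text
time: 16.42
tool_pos: [0.4701, -0.1516, 0.0284]
ee_rot: [0.667, 0.745, 0.003, 0.003]
contact_force: [-0.3, -1.1, 6.4]
finger_gap: 0.394
```

Run:
```python
from h import *
s=monitor.get_state(); print(np.round(s["tool_pos"],4), np.round(s["ee_rot"],4),s["finger_gap"],s["time"],s["contact_force"])
cv2.imwrite("pics/s12.png",cv2.resize(cams.camera("scene")[140:290,270:450],None,fx=4,fy=4,interpolation=cv2.INTER_CUBIC)[:600])
```

```text
[ 0.4701 -0.1516  0.0284] [0.6672 0.7449 0.0031 0.0032] 0.3938475401649618 16.4167 [-0.26071742 -1.05220543  6.39692291]
```

View pics/s12.png

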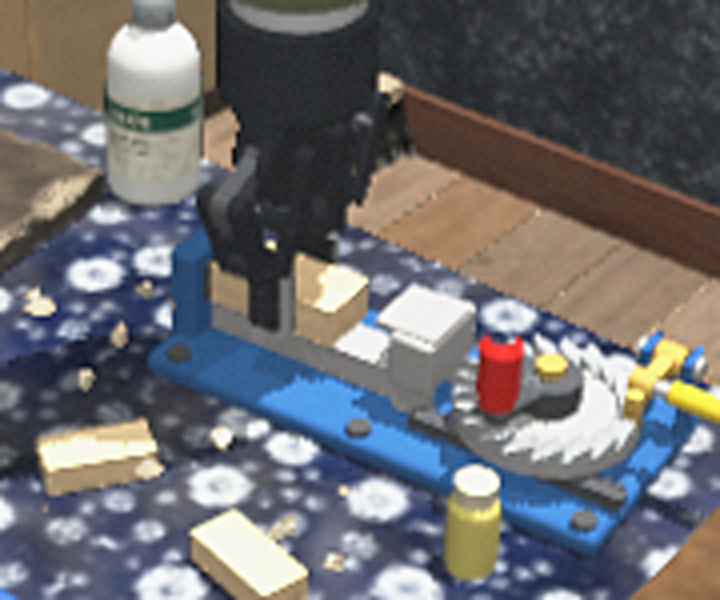

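>>> {"fn": "servo_tool", "kwargs": {"increments": [{"wx":0,"wy":0,"wz":0,"tx":0,"ty":-0.004,"tz":0.02,"hand":-1},{"wx":0,"wy":0,"wz":0,"tx":0,"ty":-0.006,"tz":0.05,"hand":-1},{"wx":0,"wy":0,"wz":0,"tx":0,"ty":-0.006,"tz":0.1,"hand":-1},{"wx":0,"wy":0,"wz":0,"tx":0,"ty":-0.006,"tz":0.16,"hand":-1},{"wx":0,"wy":0,"wz":0,"tx":0,"ty":-0.006,"tz":0.22,"hand":-1},{"wx":0,"wy":0,"wz":0,"tx":0,"ty":-0.006,"tz":0.28,"hand":-1},{"wx":0,"wy":0,"wz":0,"tx":0,"ty":-0.006,"tz":0.34,"hand":-1},{"wx":0,"wy":0,"wz":0,"tx":0,"ty":-0.006,"tz":0.34,"hand":-1},{"wx":0,"wy":0,"wz":0,"tx":0,"ty":-0.006,"tz":0.34,"hand":-1}], "squeeze": 40}}

```text
time: 17.22
tool_pos: [0.471, -0.1544, 0.2009]
ee_rot: [0.667, 0.745, 0.005, 0.005]
contact_force: [0.5, -0.1, -0.9]
finger_gap: 0.389
```

Run:
```python
from h import *
s=monitor.get_state(); print(np.round(s["tool_pos"],4), np.round(s["ee_rot"],4),s["finger_gap"],s["time"],s["contact_force"])
cv2.imwrite("pics/s13.png",cams.camera("scene"))
cv2.imwrite("pics/w13.png",cams.camera("wrist"))
```

```text
[ 0.471  -0.1544  0.2009] [0.6668 0.7452 0.0048 0.0051] 0.3885623302211603 17.2167 [ 0.52024438 -0.10986791 -0.85417246]
```

View pics/s13.png

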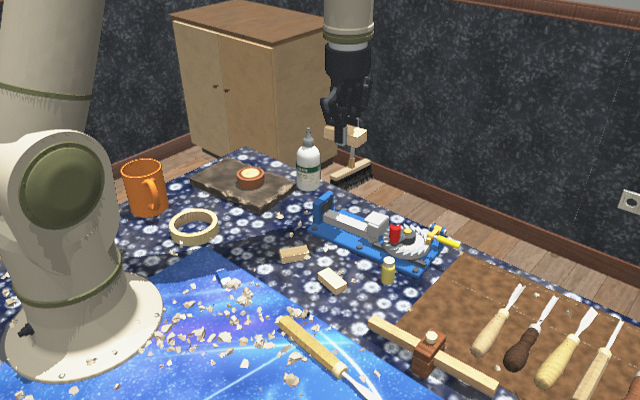

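View pics/w13.png

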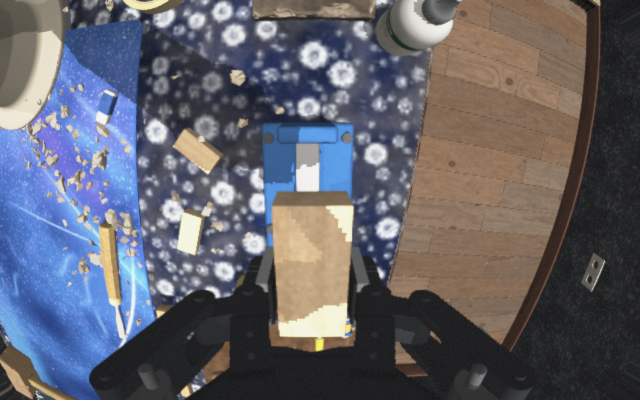

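>>> {"fn": "servo_tool", "kwargs": {"increments": [{"wx":0,"wy":0,"wz":0,"tx":-0.02,"ty":0.06,"tz":0,"hand":-1},{"wx":0,"wy":0,"wz":0,"tx":-0.03,"ty":0.13,"tz":0,"hand":-1},{"wx":0,"wy":0,"wz":0,"tx":-0.04,"ty":0.2,"tz":0,"hand":-1},{"wx":0,"wy":0,"wz":0,"tx":-0.05,"ty":0.27,"tz":0,"hand":-1},{"wx":0,"wy":0,"wz":0,"tx":-0.06,"ty":0.34,"tz":0,"hand":-1},{"wx":0,"wy":0,"wz":0,"tx":-0.07,"ty":0.41,"tz":0,"hand":-1},{"wx":0,"wy":0,"wz":0,"tx":-0.07,"ty":0.48,"tz":0,"hand":-1},{"wx":0,"wy":0,"wz":0,"tx":-0.07,"ty":0.55,"tz":0,"hand":-1},{"wx":0,"wy":0,"wz":0,"tx":-0.07,"ty":0.61,"tz":0,"hand":-1},{"wx":0,"wy":0,"wz":0,"tx":-0.07,"ty":0.66,"tz":0,"hand":-1},{"wx":0,"wy":0,"wz":0,"tx":-0.07,"ty":0.68,"tz":0,"hand":-1},{"wx":0,"wy":0,"wz":0,"tx":-0.07,"ty":0.68,"tz":0,"hand":-1}]}}

```text
time: 18.32
tool_pos: [0.4343, 0.188, 0.1976]
ee_rot: [0.665, 0.746, 0.003, 0.003]
contact_force: [0.1, -0.2, -0.3]
finger_gap: 0.387
```

Run:
```python
from h import *
s=monitor.get_state(); print(np.round(s["tool_pos"],4), np.round(s["ee_rot"],4),s["finger_gap"],s["time"],s["contact_force"])
cv2.imwrite("pics/s14.png",cams.camera("scene"))
cv2.imwrite("pics/w14.png",cams.camera("wrist"))
```

```text
[0.4343 0.188  0.1976] [0.6654 0.7465 0.0027 0.0031] 0.38742464064962023 18.3167 [ 0.11680571 -0.22178994 -0.31454447]
```

View pics/s14.png

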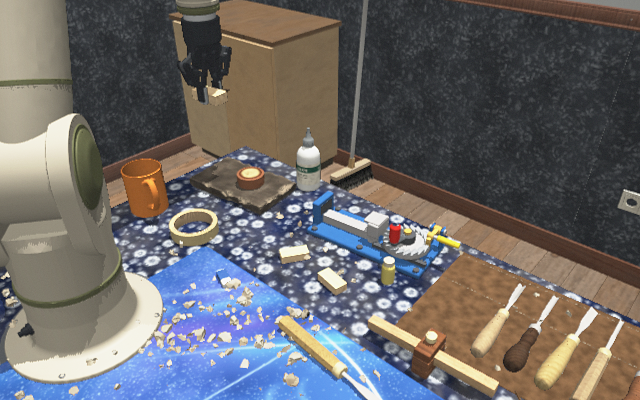

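View pics/w14.png

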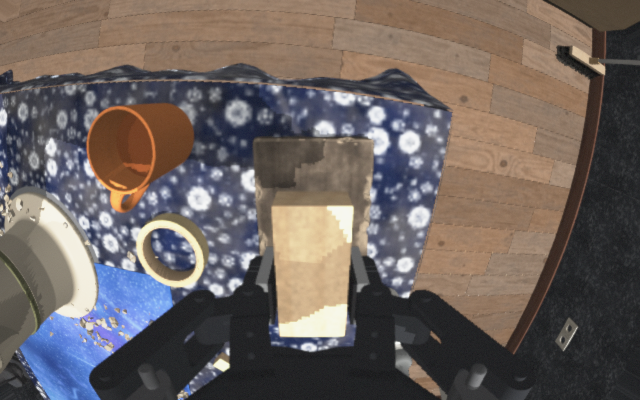

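>>> {"fn": "servo_tool", "kwargs": {"increments": [{"wx":0,"wy":0,"wz":0,"tx":0.004,"ty":-0.006,"tz":-0.07,"hand":-1},{"wx":0,"wy":0,"wz":0,"tx":0.004,"ty":-0.006,"tz":-0.14,"hand":-1},{"wx":0,"wy":0,"wz":0,"tx":0.004,"ty":-0.006,"tz":-0.2,"hand":-1},{"wx":0,"wy":0,"wz":0,"tx":0.004,"ty":-0.006,"tz":-0.25,"hand":-1},{"wx":0,"wy":0,"wz":0,"tx":0.004,"ty":-0.006,"tz":-0.29,"hand":-1},{"wx":0,"wy":0,"wz":0,"tx":0.004,"ty":-0.006,"tz":-0.32,"hand":-1},{"wx":0,"wy":0,"wz":0,"tx":0.004,"ty":-0.006,"tz":-0.33,"hand":-1},{"wx":0,"wy":0,"wz":0,"tx":0.004,"ty":-0.006,"tz":-0.335,"hand":-1},{"wx":0,"wy":0,"wz":0,"tx":0.004,"ty":-0.006,"tz":-0.335,"hand":-1}]}}

```text
time: 19.17
tool_pos: [0.4365, 0.1806, 0.0306]
ee_rot: [0.668, 0.744, 0.002, 0.003]
contact_force: [-0.0, -0.1, -0.5]
finger_gap: 0.39
```

Run:
```python
from h import *
s=monitor.get_state(); print(np.round(s["tool_pos"],4), np.round(s["ee_rot"],4),s["finger_gap"],s["time"],s["contact_force"])
cv2.imwrite("pics/s15.png",cv2.resize(cams.camera("scene")[100:250,170:350],None,fx=4,fy=4,interpolation=cv2.INTER_CUBIC)[:600])
cv2.imwrite("pics/w15.png",cams.camera("wrist"))
print(wray((313,100),.023))
```

```text
[0.4365 0.1806 0.0306] [0.6676 0.7445 0.0022 0.0034] 0.3897337776825553 19.1667 [-0.03786401 -0.09128882 -0.49519947]
[0.42696061 0.26088705 0.023     ]
```

View pics/s15.png

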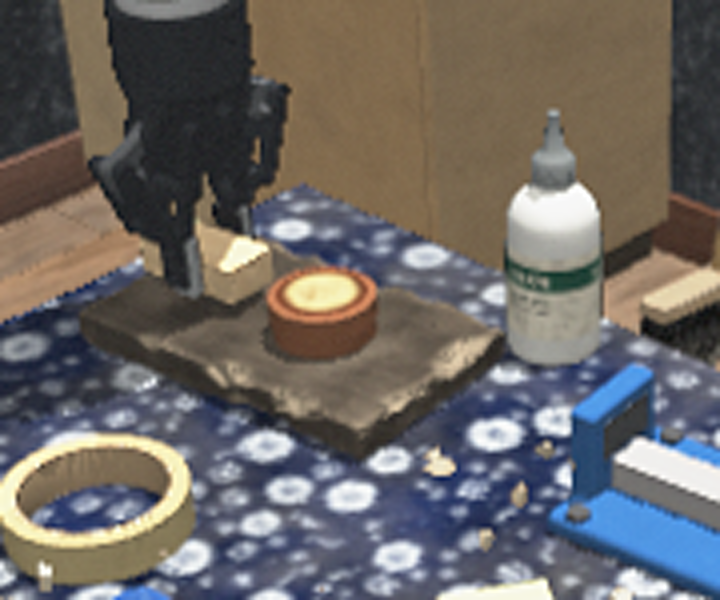

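View pics/w15.png

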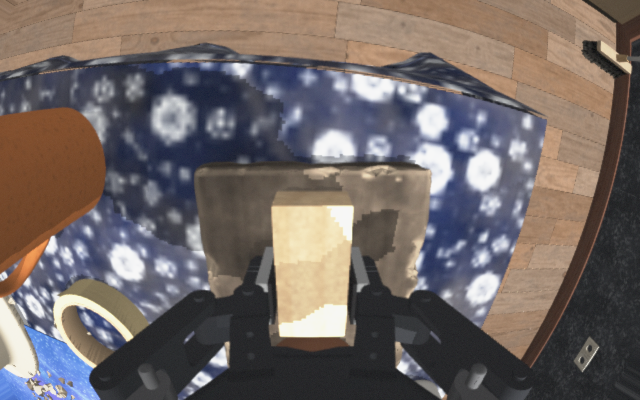

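Clear of the tin and over the slab. I lower the last few millimetres in small steps.

>>> {"fn": "servo_tool", "kwargs": {"increments": [{"wx":0,"wy":0,"wz":0,"tx":0,"ty":0,"tz":-0.006,"hand":-1},{"wx":0,"wy":0,"wz":0,"tx":0,"ty":0,"tz":-0.012,"hand":-1},{"wx":0,"wy":0,"wz":0,"tx":0,"ty":0,"tz":-0.016,"hand":-1},{"wx":0,"wy":0,"wz":0,"tx":0,"ty":0,"tz":-0.016,"hand":-1}]}}

```text
time: 19.6
tool_pos: [0.4367, 0.1816, 0.0232]
ee_rot: [0.667, 0.745, 0.003, 0.004]
contact_force: [0.2, 0.3, -0.9]
finger_gap: 0.389
```

>>> {"fn": "servo_tool", "kwargs": {"increments": [{"wx":0,"wy":0,"wz":0,"tx":0,"ty":0,"tz":-0.003,"hand":-1},{"wx":0,"wy":0,"wz":0,"tx":0,"ty":0,"tz":-0.006,"hand":-1},{"wx":0,"wy":0,"wz":0,"tx":0,"ty":0,"tz":-0.006,"hand":-1}]}}

```text
time: 19.85
tool_pos: [0.4367, 0.1817, 0.0226]
ee_rot: [0.667, 0.745, 0.004, 0.003]
contact_force: [-3.3, -1.9, 46.4]
finger_gap: 0.389
```

>>> {"fn": "servo_tool", "kwargs": {"increments": [{"wx":0,"wy":0,"wz":0,"tx":0,"ty":0,"tz":0.001,"hand":-1},{"wx":0,"wy":0,"wz":0,"tx":0,"ty":0,"tz":0.001,"hand":0.2},{"wx":0,"wy":0,"wz":0,"tx":0,"ty":0,"tz":0.001,"hand":0.2},{"wx":0,"wy":0,"wz":0,"tx":0,"ty":0,"tz":0.001,"hand":0.2},{"wx":0,"wy":0,"wz":0,"tx":0,"ty":0,"tz":0.001,"hand":0.2},{"wx":0,"wy":0,"wz":0,"tx":0,"ty":0,"tz":0.04,"hand":0.2},{"wx":0,"wy":0,"wz":0,"tx":0,"ty":0,"tz":0.1,"hand":0.2},{"wx":0,"wy":0,"wz":0,"tx":0,"ty":0,"tz":0.18,"hand":0.2},{"wx":0,"wy":0,"wz":0,"tx":0,"ty":0,"tz":0.26,"hand":0.2},{"wx":0,"wy":0,"wz":0,"tx":0,"ty":0,"tz":0.34,"hand":0.2},{"wx":0,"wy":0,"wz":0,"tx":0,"ty":0,"tz":0.4,"hand":0.2},{"wx":0,"wy":0,"wz":0,"tx":0,"ty":0,"tz":0.4,"hand":0.2}]}}

```text
time: 20.85
tool_pos: [0.4388, 0.1823, 0.2273]
ee_rot: [0.667, 0.745, 0.008, 0.004]
contact_force: [-0.1, 1.0, 0.1]
finger_gap: 0.601
```

Run:
```python
from h import *
s=monitor.get_state(); print(np.round(s["tool_pos"],4),s["finger_gap"],s["time"],s["contact_force"])
a=cams.camera("scene"); cv2.imwrite("pics/s16.png",cv2.resize(a[120:320,170:470],None,fx=2.66,fy=2.66,interpolation=cv2.INTER_CUBIC))
cv2.imwrite("pics/w16.png",cams.camera("wrist"))
for th in ["work_block","wax_tin"]:
    for d in cams.spot_in("wrist",th): print(th,round(d["confidence"],2),np.round(c2w("wrist",d["at"]),4))
t=cams.camera("top"); cv2.imwrite("pics/t16.png",cv2.resize(t[120:280,170:450],None,fx=2.8,fy=2.8))
```

```text
[0.4388 0.1823 0.2273] 0.6008334130608328 20.85 [-0.06674992  0.96500358  0.11406946]
work_block 0.68 [0.4389 0.1814 0.0449]
wax_tin 0.7 [0.4401 0.0963 0.0487]
```

View pics/s16.png

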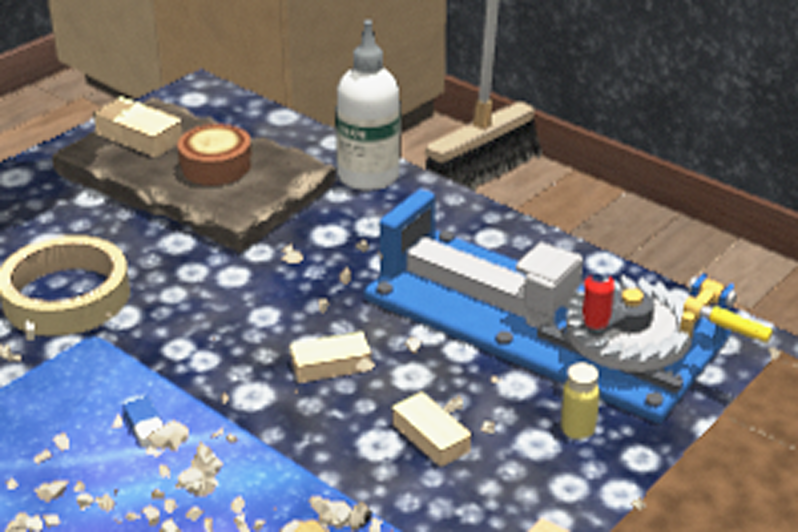

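View pics/w16.png

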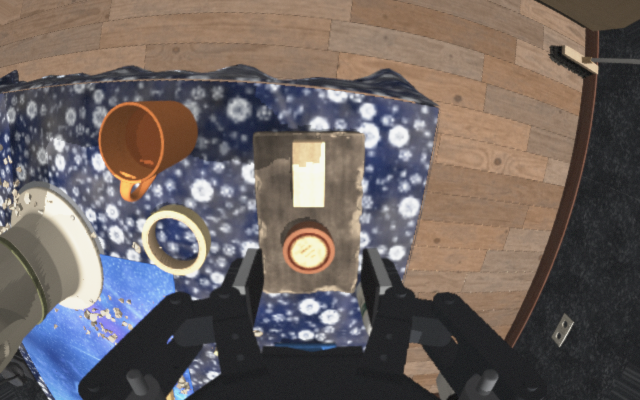

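View pics/t16.png

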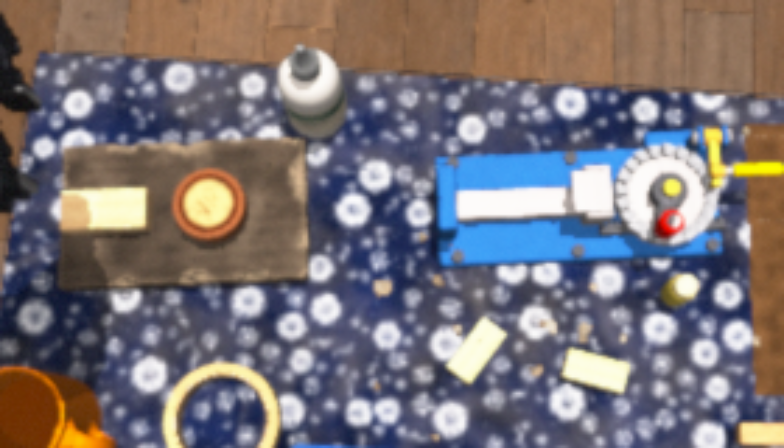

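The block lies flat on the slab, clear of the tin at w16 (308,248). The wheel is at its stop, the pawl is down, and the bottles are in place, so I hand the job in.

```bash
python3 -c "
from h import *
print(manip.job_done())"
```

```text
the job is handed in; nothing more can be done
None
```

The whole task was carried out and handed in at about 21 s on the robot's clock. The hand-in reports no verdict.

**What I did:** I lifted the pawl by its yellow bar and laid it right back, where it stayed on its own. I then led the red knob about 90° counter-clockwise until it pushed back with about 17 N at the stop. After that I swung the pawl down again and let it go close to the wheel. I gripped the clamped block by its sides, lifted it out and set it on the dark slab.

**Last checks:**
- **Clamp:** the pictures show the wheel at its stop and the pawl down in the teeth. I judged this from the pictures and the tool position; no joint angles are available to read.
- **Block:** it lies flat on the slab with its top at about 0.045 m, the expected height, and about 20 mm clear of the tin.
- **Tin and bottles:** the pictures show the tin and both bottles standing where they were. The tin's position read (0.440, 0.096) afterwards against about (0.447, 0.095) before, which is within measuring error.

**One thing to note:** while setting the block down, the wrist force peaked at about 46 N as the block and fingertips met the slab. That is well under the 120 N wrist limit. The 40 N limit applies to the arm and gripper body, and I think neither touched anything, though nothing reports that directly.

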